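Restock the under-glass spectacle-case display

TASK

Restock the counter display: pull the aluminium stop bar up out of its sprung catch, then slide every brown spectacle case lying on the counter through the display's front gap and under the glass, one to a lane, each pushed fully home against the back stop. Then press the stop bar back down onto its seat until it snaps under the catch, and leave the mirror, spray bottle and spectacles undisturbed.

Things in the scene. Friction and masses are not known exactly. Their poses are not given: they have to be found in the camera images.
- display: fixed wooden display on the counter: plinth, four lanes, glass roof. Origin: on the counter, under the middle of the stop bar's seat; x points into the lanes (away from the robot at yaw 0), y left, z up; all its sizes are in this frame. Plinth 10 mm thick (top z = 10), x -115 to 125, y -140 to 140 mm. Before x = -34 mm it is a bare ledge for setting cases down
- glass_edge (a point): middle of the glass roof's front edge, top face: display x = 40, z = 52 mm. The roof covers x 40 to 125, y -110 to 110, z 46 to 52 mm, leaving 36 mm clear above the plinth; things may be set on it. Below it, between the middle lanes, stands the black catch housing: x 14 to 45, y -6 to 6, up to z = 44 mm
- lane0 (a point): in the rightmost lane (display y = -81 mm), on the plinth: where a case's underside centre lies when fully home (x = 70 mm). Lanes run along x, 46 mm wide; walls 16 mm high with rounded front ends from x = 12 to 15 mm; back stop face at x = 118 mm. A case that is home reaches from x = 22 to 118 mm: its near end stands 18 mm out in front of the glass edge
- lane1 (a point): the same for the next lane (display y = -29 mm)
- lane2 (a point): the same for the next lane (display y = 29 mm)
- lane3 (a point): the same for the leftmost lane (display y = 81 mm)
- bar_seat (a point): on the plinth (z = 10 mm) at display x = 0, y = 0: where the stop bar's underside centre rests when seated. Its ends then lie between aluminium end guides (|y| 112 to 138, |x| up to 24, up to z = 39 mm; mouths flared by some 7 mm above z = 28) with 1.5 mm play either way in x and 6 mm in y
- stop_bar: loose aluminium bar, 160 g, shutting off all lanes. Origin: centre of its underside. Bar 18 (x) by 244 (y) by 14 mm high, with an upright grip tab in its middle: 8 (x) by 30 (y) mm, up to 51 mm above the underside. Same either way round; stands by itself upright on a flat place such as the glass roof. Passing the balls takes 5 to 20 N, over the lowest 15 mm or so of lift
- catch (a joint): rear one of two opposed sprung steel balls, behind and before the middle of the bar, each overlapping a top edge of the bar by about 3 mm; 0 = sprung out, grows to 0.009 m as it is pushed back into its housing; both give way by themselves when the bar is pulled up or pressed down past them. Each spring: 5 N at 0, 1.5 N more per mm
- catch_front (a joint): the front ball, likewise. Its black housing, 10 mm wide, stands on the ledge between the ways into the middle lanes: display x -34 to -14 mm, y -5 to 5 mm, up to z = 44 mm
- case_a: hard-shell spectacle case, a closed dark brown rounded box 96 mm long (its x), 40 mm wide (its y), 30 mm high, about 80 g; either end may go in first. Origin: centre of its underside. One of three or four equal cases lying flat on the counter; absent ones read None
- case_b: hard-shell spectacle case, a closed dark brown rounded box 96 mm long (its x), 40 mm wide (its y), 30 mm high, about 80 g; either end may go in first. Origin: centre of its underside. One of three or four equal cases lying flat on the counter; absent ones read None
- case_c: hard-shell spectacle case, a closed dark brown rounded box 96 mm long (its x), 40 mm wide (its y), 30 mm high, about 80 g; either end may go in first. Origin: centre of its underside. One of three or four equal cases lying flat on the counter; absent ones read None
- case_d: hard-shell spectacle case, a closed dark brown rounded box 96 mm long (its x), 40 mm wide (its y), 30 mm high, about 80 g; either end may go in first. Origin: centre of its underside. One of three or four equal cases lying flat on the counter; absent ones read None
- mirror: bystander: round steel table mirror, 230 mm high, foot 110 mm across. Origin: centre of the underside
- spray: bystander: white spray bottle 40 mm across, 130 mm high. Origin: centre of the underside
- spectacles: bystander: folded tortoiseshell spectacles, 132 by 30 by 38 mm. Origin: centre of the underside
There are look-alikes about, which are no part of the job. What is shaped like the case_d but red is not meant.

How it is judged:
On the way, in this order (a step that is already met when the one before it is completed fails the run):
1. the stop bar has been lifted off its seat, clear of the catch (distance between stop_bar and bar_seat above 0.04 m), for 0.2 s.
2. with the bar off, every case lies in a lane under the glass, pushed home (x of each of case_a, case_b, case_c, case_d in the frame of display above 0.055 m and y of case_a in the frame of display between -0.1 and 0.1 m and z of case_a in the frame of display between 0.005 and 0.016 m and angle between the x axis of each of case_a, case_b, case_c, case_d and the x axis of display, either way round below 0.15 rad and angle between each of case_a, case_b, case_c, case_d's own z axis and vertical below 0.15 rad and linear speed of each of case_a, case_b, case_c, case_d below 0.02 m/s and y of case_b in the frame of display between -0.1 and 0.1 m and z of case_b in the frame of display between 0.005 and 0.016 m and y of case_c in the frame of display between -0.1 and 0.1 m and z of case_c in the frame of display between 0.005 and 0.016 m and y of case_d in the frame of display between -0.1 and 0.1 m and z of case_d in the frame of display between 0.005 and 0.016 m and distance between stop_bar and bar_seat above 0.04 m), for 0.2 s.
3. the stop bar is pressed back down on its seat under the catch (horizontal distance between stop_bar and bar_seat below 0.01 m and z of stop_bar in the frame of display below 0.0135 m and angle between the y axis of stop_bar and the y axis of display, either way round below 0.06 rad and angle between stop_bar's own z axis and vertical below 0.08 rad and linear speed of stop_bar below 0.02 m/s), for 0.2 s.
At the end, for the whole second after the job is handed in: every case present lies flat in a lane, within 15 mm of fully home and within 0.15 rad of the lane's direction, at rest; the stop bar is seated: within 10 mm of its seat in plan, within 3.5 mm of it in height, square within 0.06 rad, at rest (all of step 3 and x of each of case_a, case_b, case_c, case_d in the frame of display above 0.055 m and y of case_a in the frame of display between -0.1 and 0.1 m and z of case_a in the frame of display between 0.005 and 0.016 m and angle between the x axis of each of case_a, case_b, case_c, case_d and the x axis of display, either way round below 0.15 rad and angle between each of case_a, case_b, case_c, case_d's own z axis and vertical below 0.15 rad and linear speed of each of case_a, case_b, case_c, case_d below 0.02 m/s and y of case_b in the frame of display between -0.1 and 0.1 m and z of case_b in the frame of display between 0.005 and 0.016 m and y of case_c in the frame of display between -0.1 and 0.1 m and z of case_c in the frame of display between 0.005 and 0.016 m and y of case_d in the frame of display between -0.1 and 0.1 m and z of case_d in the frame of display between 0.005 and 0.016 m); the robot touches nothing.
It fails at once if the mirror is moved more than 40 mm or tipped over (distance of mirror from where it was at the start of the episode above 0.04 m or angle between mirror's own z axis and vertical above 0.5 rad).
It fails at once if the spray is moved more than 40 mm or tipped over (distance of spray from where it was at the start of the episode above 0.04 m or angle between spray's own z axis and vertical above 0.5 rad).
It fails at once if the spectacles is moved more than 40 mm or tipped over (distance of spectacles from where it was at the start of the episode above 0.04 m or angle between spectacles's own z axis and vertical above 0.5 rad).
Of case_a, case_b, case_c, case_d only 3 to 4 are there at a start; the rules pass over those that are not, and their reading is None.
At some moment in a run one of case_a, case_b, case_c, case_d may be knocked a few centimetres aside while the robot is not near it.
Once in a run the grip may slacken for a moment while it holds something.
It also fails if it takes over 210 s, if anything falls off the work surface, if the arm or the gripper's body presses on something with over 40 N, if the wrist force passes 120 N, or if a joint passes its speed limit or range.

ROBOT

A 6-joint arm with a two-finger parallel gripper is mounted at the origin on the work surface. World frame = base frame: x ahead of the robot, y to its left, z up, the work surface at z = 0. Lengths are in m, angles in rad, forces in N, time in s.
With the tool pointing down it reaches from about 0.25 to 0.725 m from the base axis. Payload 4 kg.
Tool frame: the origin (TCP) lies midway between the tips of the shut fingers; the grasp point (between the pads) lies 19 mm behind it (bot.grip_point_offset is the distance from the TCP to the grasp point, in m); z points along the fingers, y is the line along which they close (so a half turn about z gives the same grasp; the last joint's range is limited). The gripper opens to 85 mm and grips with 20 to 120 N. Pads are 22 mm wide; open, the fingers measure 114 mm over their backs; the gripper's body (76 mm by 85 mm) begins 54 mm behind the grasp point. The pads swing forward as they close: fully open they stand 13 mm farther back than shut.
Start: joints at [1.224, 0.241, 0.005, 1.335, 0, 1.571], TCP at [0.17, 0.47, 0.231] pointing down, gripper open.
Joint ranges: [-2.72, 2.72], [-1.05, 1.87], [-1.09, 1.28], [-1.99, 2.15], [-1.42, 1.44], [-3.14, 3.14]. Speed limits (rad/s): [2.79, 2.79, 3.14, 3.14, 3.14, 3.14].

INTERFACE

Orientations are given as a unit quaternion [x, y, z, w].
In Python, from workcell import bot gives the robot as it stands.
- The arm moves only by the tool step_arm, never from a script. Its argument "targets" is text: rows parted by semicolons, each of 7 numbers parted by spaces: the opening, from -1 (shut) to 1 (fully open), so that 0 is half open, then the shift along the world's x, y, z normalised to -1 to 1, where 1 is 0.5 m, then the turn, a rotation vector about the world's x, y, z normalised to -1 to 1, where 1 is pi/4 rad. In form: gripper x y z wx wy wz; .... A call has 1 to 10 rows; each row is the pose to reach, as a shift and turn from the pose commanded when the call began; what a row does not reach only later rows make up. A row lasts 1/12 s, in which the tool goes at most 41.7 mm and 7.16 degrees, less where a joint would pass 70% of its speed; a pose out of reach is approached as far as the arm can. A call with a number of a shift or a turn outside -1 to 1 is refused whole. A call with a gripper value outside its range is refused whole. The fingers move at their own pace and stop on an object; the grip force is fixed at half the most. Time passes only in rows, so rows that repeat a pose let the fingers close. It gives the time, the measured TCP pose, the force, the opening and the grip force at its end, in the units of the state.
- bot.get_obs(): the state, without advancing time (a new reading comes with each control period).
- bot.camera(name): name is "scene" or "side" or "wrist"; returns the picture (384x512x3 uint8, red, green, blue); there is no depth.
- bot.camera_info(name): a dict with "vertical_fov" (degrees; the focal length in pixels is half the picture's height over the tangent of half this angle, whatever the lens; pixels are square), "cx", "cy" (the principal point, pixels), "pose" (4x4, takes a point from camera to world coordinates). Camera axes: x right, y up, looking along -z (the intrinsics and any distortion apply to the point x, -y, -z); pixel columns grow to the right and rows downward; lengths in m; the calibration is good to about 2 mm. A picture is of the moment at which its call begins: read the wrist's pose just before it. camera_info takes no time and is no camera call; for the wrist camera it gives the pose at the moment of the call.
- bot.job_done(): hands the job in; it is judged then, once.
The state is a dict: "clock": time; "joint_pos": joint angles; "joint_vel": joint speeds; "tau": joint torques, N m; "eef_pos": TCP position; "tool_rot": TCP orientation; "ft_force": force on the tool from outside, world axes, zero at the start; "ft_torque": the same for the moment, N m; "grip_width": finger opening in m; "grasp_force": force on a finger pad.
Only numpy, scipy, OpenCV 4.12 (cv2) and the standard library are available. Lean on these libraries where they do the work, as an engineer would, in place of code of your own. Each camera call takes 0.05 s, during which the arm holds its last target. There are 200 camera calls.

## Working session

There is one attempt and no reset: what is moved stays moved. The work goes in short steps, Python scripts to look and compute and a tool call to move; the robot and the scene stay as the last step left them, time stands still between calls to the robot, and variables do not carry over. Pictures are saved under pics/ and viewed, at most 14 in all, crops included, and the job is handed in when it is done.

Besides the shell and the picture viewer there is one more tool, called after "Emit:" in YAML: its name, and indented under it one key for each argument. step_arm: Moves the arm, as the interface text tells. Scaled input: -1 to 1 covers 0.5 m each way for a shift and pi/4 rad each way for a turn. Its arguments: {"type":"object","properties":{"targets":{"type":"string"}},"required":["targets"]}

```bash
mkdir -p pics; ls; python3 - <<'E'
from workcell import bot
import cv2,numpy as np
np.set_printoptions(precision=4,suppress=True)
for n in ("scene","side","wrist"):
    i=bot.camera_info(n); print(n,i)
    im=bot.camera(n); cv2.imwrite(f'pics/{n}0.png',im[:,:,::-1])
a=[cv2.imread(f'pics/{n}0.png') for n in("scene","side")]
cv2.imwrite('pics/both0.png',cv2.resize(a[0],(800,600)))
cv2.imwrite('pics/both1.png',cv2.resize(a[1],(800,600)))
print(bot.get_obs())
E
```

```text
pics
scene {'vertical_fov': 53.25540651715641, 'cx': 257.0682980366067, 'cy': 188.45323399632372, 'pose': array([[ 0.7202, -0.517 ,  0.4626,  1.0485],
       [ 0.6937,  0.5437, -0.4724, -0.4865],
       [-0.0072,  0.6612,  0.7502,  0.8894],
       [ 0.    ,  0.    ,  0.    ,  1.    ]])}
side {'vertical_fov': 55.65256232302901, 'cx': 254.51603835351963, 'cy': 188.56891040522657, 'pose': array([[ 0.9606,  0.1759, -0.2152,  0.2742],
       [-0.2778,  0.5816, -0.7646, -0.8639],
       [-0.0094,  0.7943,  0.6075,  0.7366],
       [ 0.    ,  0.    ,  0.    ,  1.    ]])}
wrist {'vertical_fov': 69.61271740186895, 'cx': 253.40760795409298, 'cy': 192.17837912160527, 'pose': array([[ 0.3396, -0.9061, -0.2524,  0.1054],
       [ 0.9406,  0.3267,  0.0927,  0.4926],
       [-0.0016, -0.2689,  0.9632,  0.374 ],
       [ 0.    ,  0.    ,  0.    ,  1.    ]])}
{'clock': 0.15, 'joint_pos': array([ 1.224 ,  0.2413,  0.0041,  1.3352, -0.    ,  1.5708]), 'joint_vel': array([-0.0002, -0.0019,  0.0045, -0.001 ,  0.0008,  0.0005]), 'tau': array([ -0.0005, -37.2634,  25.2638,   0.0124,  -0.    ,   0.    ]), 'eef_pos': array([0.1698, 0.4698, 0.2306]), 'tool_rot': array([ 0.1725,  0.985 , -0.0008, -0.0001]), 'ft_force': array([ 0.5895, -0.7556, -0.6178]), 'ft_torque': array([ 0.0117, -0.0382,  0.0367]), 'grasp_force': 0.0, 'grip_width': 0.08529611818526202}
```

View pics/both0.png

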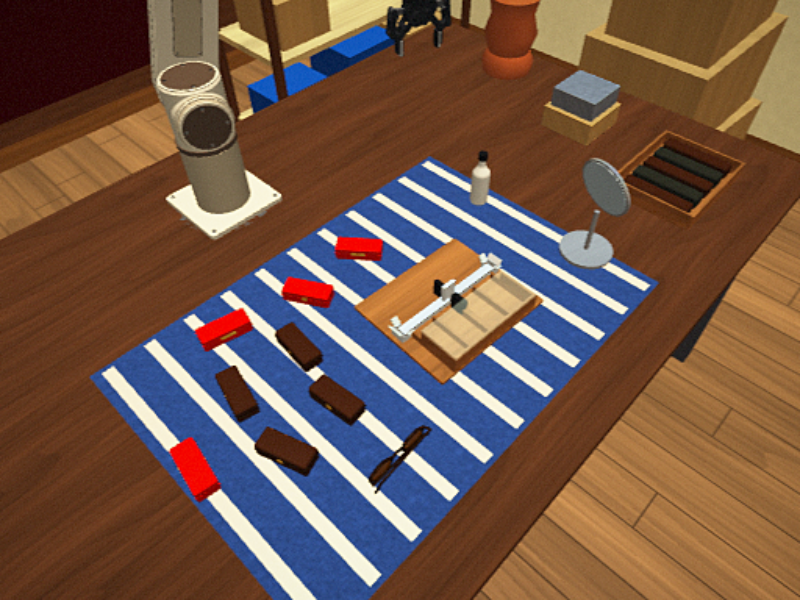

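View pics/both1.png

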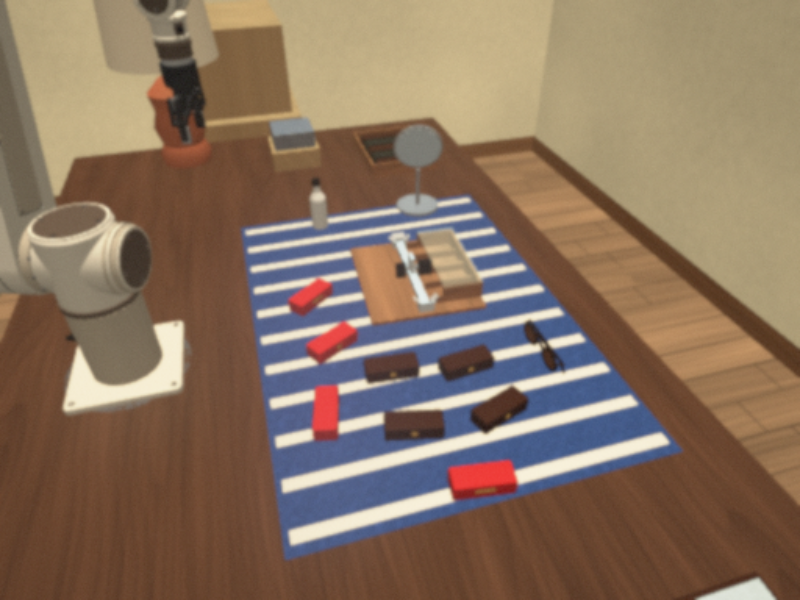

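The scene picture (800 px wide) shows four dark brown cases at about (298,346), (237,392), (337,398) and (287,450). Four red look-alikes lie at (223,329), (307,292), (358,248) and (195,468). The display is near (450,310), the spectacles (400,457), the spray (480,180) and the mirror (590,230). The task asks for brown, so the brown four are meant. I'll confirm that in an enlarged crop while measuring.

```bash
cat > h.py <<'E'
from workcell import bot
import cv2,numpy as np
np.set_printoptions(precision=4,suppress=True)
def grab(n):
    i=bot.camera_info(n); im=bot.camera(n)[:,:,::-1].copy(); return im,i
def cast(px,i,z,shape=(384,512)):
    f=shape[0]/2/np.tan(np.radians(i['vertical_fov'])/2)
    px=np.atleast_2d(px).astype(float)
    d=np.c_[(px[:,0]-i['cx'])/f,-(px[:,1]-i['cy'])/f,-np.ones(len(px))]@i['pose'][:3,:3].T
    o=i['pose'][:3,3]
    return (o+d*((z-o[2])/d[:,2])[:,None])[:,:2]
def proj(P,i):
    f=192/np.tan(np.radians(i['vertical_fov'])/2)
    q=(np.atleast_2d(P)-i['pose'][:3,3])@i['pose'][:3,:3]
    return np.c_[i['cx']+f*q[:,0]/-q[:,2],i['cy']-f*q[:,1]/-q[:,2]]
def blobs(m,amin):
    m=cv2.morphologyEx(m.astype(np.uint8)*255,cv2.MORPH_OPEN,np.ones((3,3)))
    return [c for c in cv2.findContours(m,cv2.RETR_EXTERNAL,cv2.CHAIN_APPROX_NONE)[0] if cv2.contourArea(c)>amin]
def line(p): # circular-mean axis of rect: centre, long-axis angle, sizes
    (c,s,a)=cv2.minAreaRect(p.astype(np.float32)*1000)
    a=np.radians(a)+(np.pi/2 if s[1]>s[0] else 0)
    return np.array(c)/1000,(a+np.pi/2)%np.pi-np.pi/2,sorted(s)
E
python3 - <<'E'
from h import *
for n in('scene','side'):
    im=cv2.imread(f'pics/{n}0.png'); i=bot.camera_info(n)
    hsv=cv2.cvtColor(im,cv2.COLOR_BGR2HSV); h,s,v=[hsv[...,k].astype(int) for k in range(3)]
    xs={'scene':slice(0,None)}
    mat=np.zeros(im.shape[:2],np.uint8)
    blue=((h>100)&(h<130)&(s>100)&(v>50))
    cs=blobs(cv2.morphologyEx(blue.astype(np.uint8),cv2.MORPH_CLOSE,np.ones((25,25)))>0,5000)
    cv2.drawContours(mat,[cv2.convexHull(max(cs,key=cv2.contourArea))],-1,255,-1)
    brown=(v<75)&(mat>0)&~blue&((h<20)|(h>160))
    for c in blobs(brown,150):
        ce=c.reshape(-1,2); M=cv2.moments(c); g=[M['m10']/M['m00'],M['m01']/M['m00']]
        print(n,'brown',np.array(g),cv2.contourArea(c),cast(g,i,.016),line(cast(ce,i,.022)))
    led=(h>8)&(h<18)&(s>110)&(v>110)&(mat>0)
    for c in blobs(led,600):
        print(n,'ledge',cv2.contourArea(c)); a=cv2.approxPolyDP(cv2.convexHull(c),4,True).reshape(-1,2); print(np.c_[a,cast(a,i,.01)])
    for nm,p in [('ledge',(420/1.5625,290/1.5625)if n=='scene' else (380/1.5625,290/1.5625))]: print(hsv[int(p[1]),int(p[0])])
im=cv2.imread('pics/scene0.png')
cv2.imwrite('pics/crop.png',np.hstack([cv2.resize(im[185:320,100:250],(400,360)),cv2.resize(im[145:250,222:352],(400,360))]))
E
```

```text
scene ledge 1786.0
[[306.     165.       0.5508   0.2491]
 [306.     171.       0.5678   0.2281]
 [251.     216.       0.5669  -0.0208]
 [228.     197.       0.4667  -0.0175]
 [289.     153.       0.4741   0.254 ]]
[ 14 180 200]
side ledge 1282.0
[[249.     157.       0.5655   0.2418]
 [268.     202.       0.5528  -0.0282]
 [239.     206.       0.4609  -0.0208]
 [226.     160.       0.4793   0.2467]]
[ 13 131 199]
```

View pics/crop.png

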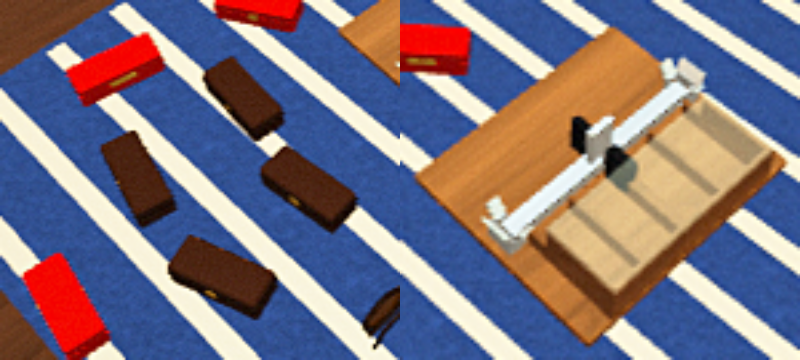

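The crop confirms it: the four dark brown boxes are clearly distinct from the red ones, and the bar stands across the lanes with its tab between the two black housings. I'll move the wrist camera above the scene for a finer measurement.

Emit:
step_arm:
  targets: "1 0 0 0.2 0 0 -0.15; 1 0.1 -0.1 0.25 0 0 -0.3; 1 0.2 -0.2 0.25 0 0 -0.45; 1 0.3 -0.3 0.25 0 0 -0.6; 1 0.4 -0.4 0.25 0 0 -0.75; 1 0.5 -0.5 0.25 0 0 -0.8; 1 0.55 -0.6 0.25 0 0 -0.8;1 0.55 -0.64 0.25 0 0 -0.8;1 0.55 -0.64 0.25 0 0 -0.8"

```text
clock: 0.9
eef_pos: [0.3803, 0.2368, 0.3492]
tool_rot: [0.468, 0.884, -0.0, -0.0]
ft_force: [0.5, 0.2, -0.2]
grip_width: 0.0853
grasp_force: 0.0
```

Emit:
step_arm:
  targets: "1 0 0 0 0 0 -0.15; 1 0 0 0 0 0 -0.3; 1 0 0 0 0 0 -0.45; 1 0 0 0 0 0 -0.6; 1 0 0 0 0 0 -0.75; 1 0 0 0 0 0 -0.8; 1 0 0 0 0 0 -0.8; 1 0 0 0 0 0 -0.8"

```text
clock: 1.57
eef_pos: [0.3794, 0.2385, 0.349]
tool_rot: [0.718, 0.696, -0.0, -0.0]
ft_force: [-0.2, 0.3, -0.1]
grip_width: 0.0854
grasp_force: 0.0
```

```bash
python3 - <<'E'
from h import *
o=bot.get_obs(); print(o['clock'],o['eef_pos'],o['tool_rot'],o['joint_pos'])
im,i=grab('wrist'); cv2.imwrite('pics/w1.png',im); np.save('w1.npy',i)
cv2.imwrite('pics/w1b.png',cv2.resize(im,(800,600)))
for n in('scene','side'):
    im=cv2.medianBlur(cv2.imread(f'pics/{n}0.png'),3); j=bot.camera_info(n)
    m=im.max(2)<70
    if n=='side': m[:200]=0
    for c in blobs(m,100):
        M=cv2.moments(c); g=np.array([M['m10']/M['m00'],M['m01']/M['m00']]); p=cast(g,j,.015)[0]
        if .2<p[0]<.75 and -.5<p[1]<.5: print(n,g,cv2.contourArea(c),p)
E
```

```text
1.5667 [0.3794 0.2385 0.349 ] [ 0.7181  0.6959 -0.0003 -0.0001] [0.5613 0.117  0.1561 1.6105 0.     2.1635]
```

View pics/w1b.png

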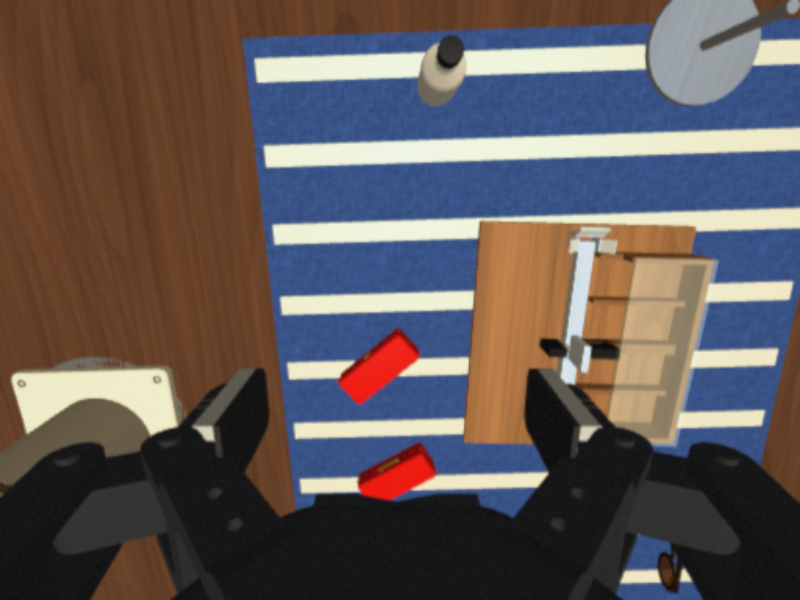

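The wrist view shows the display's front edge from (480,222) to (465,440), its left edge along y≈225, and the bar with its tab at (577,352). The fingers hide the lower part. Next: fit the ledge edges and fix the case mask.

```bash
python3 - <<'E'
from h import *
im=cv2.imread('pics/w1.png'); i=np.load('w1.npy',allow_pickle=True).item()
hsv=cv2.cvtColor(cv2.medianBlur(im,3),cv2.COLOR_BGR2HSV); h,s,v=[hsv[...,k].astype(int) for k in range(3)]
led=(h>6)&(h<20)&(s>110)&(v>110)
fx=[];
for r in range(150,276,2):
    c=np.where(led[r,285:345])[0]; fx.append((285+c[0]-.5,r))
ft=[]
for c in range(315,360,2):
    r=np.where(led[130:200,c])[0]; ft.append((c,130+r[0]-.5))
for c in range(405,440,2):
    r=np.where(led[130:200,c])[0]
    if len(r):ft.append((c,130+r[0]-.5))
def fit(p):
    q=cast(np.array(p),i,.010).astype(np.float32); vx,vy,x,y=cv2.fitLine(q,cv2.DIST_HUBER,0,.01,.01).ravel()
    r=(q-[x,y])@[-vy,vx]; return np.array([x,y]),np.array([vx,vy]),r.std()
P,d,e=fit(fx); print('front',P,d,e); Q,g,e=fit(ft); print('left',Q,g,e)
d=d*np.sign(d[1]); xa=np.array([d[1],-d[0]]); g=g*np.sign(g[0]); print('yaw',np.arctan2(xa[1],xa[0]),np.arctan2(g[1],g[0]))
yaw=np.arctan2(xa[1],xa[0])
t=np.linalg.solve(np.c_[d,-g],Q-P); C=P+d*t[0]; print('corner',C)
R=np.array([[np.cos(yaw),-np.sin(yaw)],[np.sin(yaw),np.cos(yaw)]])
print('origin',C-R@[-.115,.14])
# tab top: bright px near (370,225)
for z,px in((.061,(577/1.5625,340/1.5625)),): print('tab',cast(px,i,z))
D0=C-R@[-.115,.14]
chk={'frontR':(-.115,-.14,.01),'glassFL':(.04,.11,.052),'tabtop':(0,0,.061),'ball hsgF':(-.024,0,.044)}
for k,a in chk.items(): print(k,proj(np.r_[R@a[:2]+D0,a[2]],i)*1.5625)
im=cv2.imread('pics/scene0.png'); print(im[221,190],im[255,215],im[250,150])
E
```

```text
front [0.4648 0.1281] [0.0582 0.9983] 0.0006969865
left [0.571  0.2545] [ 0.9984 -0.0569] 0.00048373506
yaw -0.05823429 -0.0568807
corner [0.4725 0.2601]
origin [0.5791 0.1137]
tab [[0.5688 0.1359]]
frontR [[462.5862 442.3651]]
glassFL [[635.325  257.7389]]
tabtop [[584.9456 359.0642]]
ball hsgF [[557.1    352.4422]]
[13 32 74] [ 5 29 75] [18 40 76]
```

Emit:
step_arm:
  targets: "-0.3 0.06 -0.04 -0.06 0 0 -0.033; -0.3 0.12 -0.075 -0.12 0 0 -0.033; -0.3 0.18 -0.11 -0.18 0 0 -0.033; -0.3 0.24 -0.15 -0.24 0 0 -0.033; -0.3 0.3 -0.19 -0.3 0 0 -0.033; -0.3 0.36 -0.225 -0.36 0 0 -0.033; -0.3 0.399 -0.249 -0.398 0 0 -0.033; -0.3 0.399 -0.249 -0.398 0 0 -0.033; -0.3 0.399 -0.249 -0.398 0 0 -0.033; -0.3 0.399 -0.249 -0.398 0 0 -0.033"

```text
clock: 2.45
eef_pos: [0.5784, 0.1138, 0.1493]
tool_rot: [0.728, 0.686, -0.001, -0.001]
ft_force: [0.3, 0.5, 0.9]
grip_width: 0.0298
grasp_force: 0.0
```

```bash
cat >> h.py <<'E'
yaw=-.0575; D0=np.array([.5791,.1137]); R=np.array([[np.cos(yaw),-np.sin(yaw)],[np.sin(yaw),np.cos(yaw)]])
def d2w(x,y): return R@[x,y]+D0
def w2d(p): return R.T@(np.asarray(p)[:2]-D0)
def psi(q):  # direction of tool y in plan
    from scipy.spatial.transform import Rotation as Ro
    y=Ro.from_quat(q).as_matrix()[:,1]; return np.arctan2(y[1],y[0])
def plan(p,ps=None):
    o=bot.get_obs(); s=(np.array(p)-o['eef_pos'])/.5
    dr=0 if ps is None else ((ps-psi(o['tool_rot'])+np.pi/2)%np.pi-np.pi/2)/(np.pi/4)
    print('at',o['eef_pos'],'psi',round(psi(o['tool_rot']),4),'w',o['grip_width'],'clk',o['clock'],'-> shift',s,'rz',round(dr,3))
E
python3 - <<'E'
from h import *
plan([*d2w(0,0),.047],yaw)
im,i=grab('wrist'); 
for nm,a in {'tabtop':[(sx*.004,sy*.015,.061) for sx in(-1,1) for sy in(-1,1)],'barL':[(-.009,.122,.024),(.009,.122,.024)]}.items():
    p=proj([np.r_[d2w(*q[:2]),q[2]] for q in a],i); print(nm,p)
    for q in p: cv2.circle(im,tuple(int(round(x)) for x in q),1,(0,0,255),-1)
cv2.imwrite('pics/w2.png',cv2.resize(im[60:300,130:450],(800,600),interpolation=cv2.INTER_CUBIC))
for n in('scene','side'):
    im=cv2.imread(f'pics/{n}0.png'); j=bot.camera_info(n)
    b=cv2.medianBlur(im,3).astype(int); m=(b[...,2]<110)&(b[...,2]>b[...,0]+15)&(b[...,0]<60)&(b[...,1]<60)&(b[...,1]>8)
    for c in blobs(m,120):
        M=cv2.moments(c); g=np.array([M['m10']/M['m00'],M['m01']/M['m00']]); p=cast(g,j,.015)[0]
        if .2<p[0]<.75 and -.5<p[1]<.2: print(n,g,cv2.contourArea(c),p,line(cast(c.reshape(-1,2),j,.02)))
E
```

```text
at [0.5784 0.1138 0.1493] psi -0.0591 w 0.02977255390277032 clk 2.45 -> shift [ 0.0015 -0.0003 -0.2046] rz 0.002
tabtop [[250.4585 211.7096]
 [250.3143 178.7461]
 [259.4617 211.705 ]
 [259.6227 178.7388]]
barL [[244.6833  51.3942]
 [265.0323  51.3565]]
scene [183.4005 287.9578] 620.0 [ 0.6051 -0.2987] (array([ 0.6065, -0.3007]), np.float64(0.3311409786288968), [46.490116119384766, 101.59901428222656])
scene [215.1244 254.6906] 501.0 [ 0.5909 -0.1803] (array([ 0.5928, -0.1824]), np.float64(0.10680493535178615), [46.10641098022461, 102.95460510253906])
scene [151.347  251.2661] 451.0 [ 0.4599 -0.2907] (array([ 0.4612, -0.2912]), np.float64(-0.2155666449592646), [38.70219802856445, 108.94331359863281])
scene [280.7216 225.7828] 133.5 [0.6541 0.0095] (array([0.6545, 0.0078]), np.float64(-0.02893085102791204), [20.05215072631836, 90.00840759277344])
scene [191.2541 220.9386] 410.0 [ 0.4593 -0.1529] (array([ 0.4612, -0.1561]), np.float64(-0.07128150394678823), [43.30647659301758, 109.87552642822266])
scene [ 60.9389 266.0503] 25001.5 [ 0.3268 -0.4795] (array([ 0.1607, -0.3296]), np.float64(-0.807158453190322), [654.4763793945312, 1007.4636840820312])
side [268.6611 271.2483] 302.0 [ 0.4688 -0.2949] (array([ 0.4602, -0.2967]), np.float64(-0.24122087573999806), [45.041622161865234, 84.30531311035156])
side [318.8371 261.5076] 425.5 [ 0.6027 -0.3015] (array([ 0.6027, -0.304 ]), np.float64(0.3175265329517618), [44.83134078979492, 99.67082977294922])
side [298.0726 230.623 ] 305.5 [ 0.5934 -0.1797] (array([ 0.5907, -0.1864]), np.float64(0.1011004942311069), [47.610145568847656, 95.06678771972656])
```

View pics/w2.png

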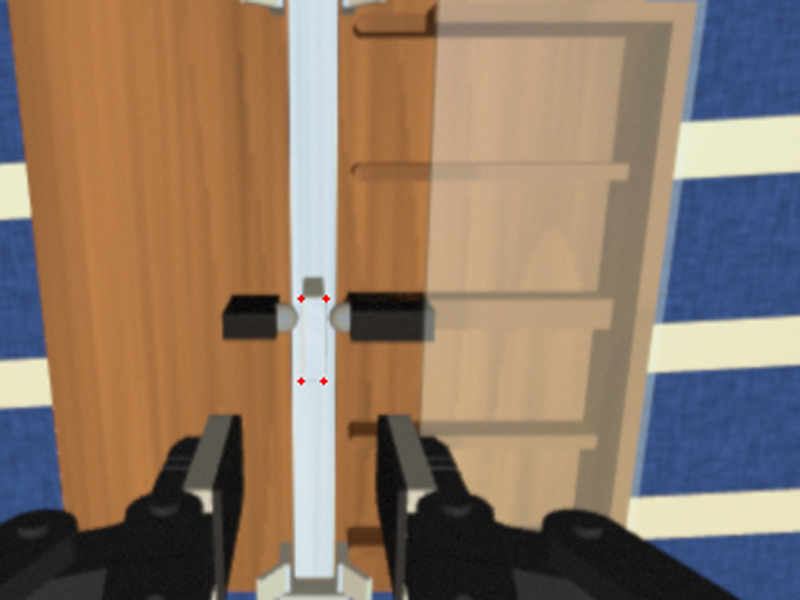

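The projected tab corners (red, around (312,340) in the crop) lie on the tab's top, so the display pose is confirmed to about 1 mm. I'll grip the tab above the housings.

Emit:
step_arm:
  targets: "-0.4 0.0015 0 -0.05 0 0 0; -0.4 0.0015 0 -0.1 0 0 0; -0.4 0.0015 0 -0.15 0 0 0; -0.4 0.0015 0 -0.18 0 0 0; -0.4 0.0015 0 -0.2 0 0 0; -0.4 0.0015 0 -0.204 0 0 0; -0.4 0.0015 0 -0.204 0 0 0; -1 0.0015 0 -0.204 0 0 0; -1 0.0015 0 -0.204 0 0 0; -1 0.0015 0 -0.204 0 0 0"

```text
clock: 3.33
eef_pos: [0.5808, 0.1147, 0.0503]
tool_rot: [0.727, 0.686, 0.001, 0.001]
ft_force: [-2.6, 0.6, 5.9]
grip_width: 0.0059
grasp_force: 60.9
```

Emit:
step_arm:
  targets: "-1 0 0 0 0 0 0; -1 0 0 0 0 0 0; -1 0 0 0 0 0 0; -1 0 0 0 0 0 0; -1 0 0 0 0 0 0"

```text
clock: 3.75
eef_pos: [0.5808, 0.1147, 0.0503]
tool_rot: [0.727, 0.686, 0.002, 0.0]
ft_force: [-1.5, 0.2, 5.6]
grip_width: 0.0059
grasp_force: 61.0
```

Emit:
step_arm:
  targets: "-1 0 0 0.01 0 0 0; -1 0 0 0.02 0 0 0; -1 0 0 0.03 0 0 0; -1 0 0 0.04 0 0 0; -1 0 0 0.05 0 0 0; -1 0 0 0.06 0 0 0; -1 0 0 0.08 0 0 0; -1 0 0 0.1 0 0 0; -1 0 0 0.12 0 0 0; -1 0 0 0.12 0 0 0"

```text
clock: 4.58
eef_pos: [0.5818, 0.1145, 0.112]
tool_rot: [0.727, 0.686, 0.003, 0.002]
ft_force: [1.1, 0.3, -1.4]
grip_width: 0.0056
grasp_force: 60.6
```

```bash
python3 - <<'E'
from h import *
o=bot.get_obs();print(o['eef_pos'],o['grip_width'],psi(o['tool_rot']))
im,i=grab('scene'); im2,_=grab('wrist')
cv2.imwrite('pics/s3.png',np.hstack([cv2.resize(im[130:280,215:365],(400,400)),cv2.resize(im2,(400,300)).copy() if 0 else cv2.resize(im2[:,64:448],(400,400))]))
E
```

```text
[0.5818 0.1145 0.112 ] 0.005630373688561197 -0.05855256475877248
```

View pics/s3.png

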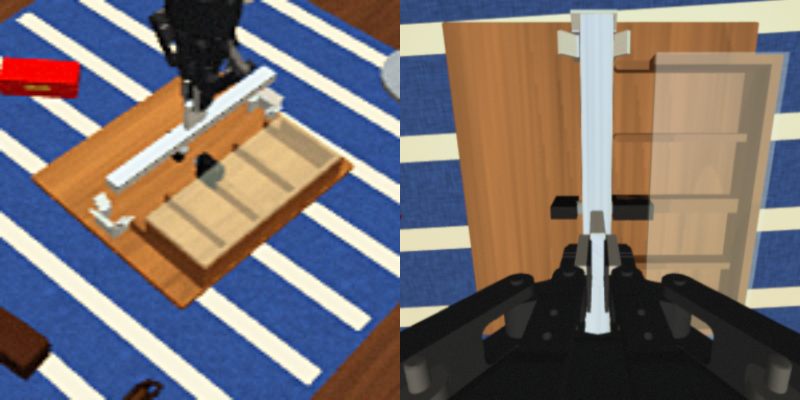

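The bar is held level and clear of the catch at about 62 mm lift. I'll move it over the glass roof.

Emit:
step_arm:
  targets: "-1 0 0 0.02 0 0 0; -1 0.05 -0.003 0.02 0 0 0; -1 0.1 -0.006 0.02 0 0 0; -1 0.15 -0.009 0.02 0 0 0; -1 0.176 -0.01 0.02 0 0 0; -1 0.176 -0.01 0.02 0 0 0; -1 0.176 -0.01 0 0 0 0; -1 0.176 -0.01 -0.01 0 0 0; -1 0.176 -0.01 -0.01 0 0 0; -1 0.176 -0.01 -0.01 0 0 0"

```text
clock: 5.52
eef_pos: [0.666, 0.1091, 0.1022]
tool_rot: [0.727, 0.686, -0.001, -0.001]
ft_force: [-0.3, 0.3, -1.7]
grip_width: 0.0059
grasp_force: 60.6
```

Emit:
step_arm:
  targets: "-1 0 0 -0.005 0 0 0; -1 0 0 -0.01 0 0 0; -1 0 0 -0.015 0 0 0; -1 0 0 -0.02 0 0 0; -1 0 0 -0.02 0 0 0; -1 0 0 -0.02 0 0 0"

```text
clock: 6.02
eef_pos: [0.6676, 0.1091, 0.093]
tool_rot: [0.727, 0.686, -0.0, -0.0]
ft_force: [-0.2, 0.8, -1.8]
grip_width: 0.0061
grasp_force: 60.6
```

Emit:
step_arm:
  targets: "-1 0 0 -0.003 0 0 0; -1 0 0 -0.003 0 0 0; -1 0 0 -0.006 0 0 0; -1 0 0 -0.006 0 0 0; -1 0 0 -0.006 0 0 0"

```text
clock: 6.43
eef_pos: [0.6682, 0.1091, 0.0924]
tool_rot: [0.728, 0.686, 0.001, 0.001]
ft_force: [-2.6, -0.5, 7.1]
grip_width: 0.0062
grasp_force: 61.7
```

Emit:
step_arm:
  targets: "-0.5 0 0 0 0 0 0; -0.5 0 0 0 0 0 0; -0.5 0 0 0 0 0 0; -0.5 0 0 0.05 0 0 0; -0.5 0 0 0.1 0 0 0; -0.5 0 0 0.15 0 0 0; -0.5 0 0 0.22 0 0 0; -0.5 -0.08 -0.06 0.3 0 0 0; -0.5 -0.14 -0.12 0.34 0 0 0; -0.5 -0.14 -0.12 0.34 0 0 0"

```text
clock: 7.27
eef_pos: [0.5971, 0.048, 0.2627]
tool_rot: [0.727, 0.686, 0.001, 0.001]
ft_force: [0.0, 0.6, 0.2]
grip_width: 0.0215
grasp_force: 0.0
```

Emit:
step_arm:
  targets: "1 -0.05 -0.05 0.02 0 0 0.15; 1 -0.1 -0.1 0.04 0 0 0.3; 1 -0.15 -0.15 0.06 0 0 0.45; 1 -0.2 -0.2 0.08 0 0 0.6; 1 -0.25 -0.25 0.1 0 0 0.75; 1 -0.3 -0.3 0.12 0 0 0.9; 1 -0.35 -0.35 0.14 0 0 1; 1 -0.4 -0.4 0.16 0 0 1; 1 -0.4 -0.45 0.2 0 0 1; 1 -0.4 -0.45 0.2 0 0 1"

```text
clock: 8.1
eef_pos: [0.3973, -0.1794, 0.3632]
tool_rot: [0.412, 0.911, -0.001, 0.003]
ft_force: [0.5, -0.8, 0.2]
grip_width: 0.0855
grasp_force: 0.0
```

Emit:
step_arm:
  targets: "1 0 0 0 0 0 0.15; 1 0 0 0 0 0 0.3; 1 0 0 0 0 0 0.45; 1 0 0 0 0 0 0.6; 1 0 0 0 0 0 0.75; 1 0 0 0 0 0 0.9; 1 0 0 0 0 0 1; 1 0 0 0 0 0 1; 1 0 0 0 0 0 1"

```text
clock: 8.85
eef_pos: [0.3981, -0.1755, 0.3599]
tool_rot: [0.03, 1.0, 0.0, -0.0]
ft_force: [0.8, -0.9, -0.3]
grip_width: 0.0853
grasp_force: 0.0
```

```bash
python3 - <<'E'
from h import *
print('bar at disp',w2d([.6682,.1091]))
plan([.36,-.22,.38],np.pi/2); print(bot.get_obs()['joint_pos'])
im,i=grab('wrist'); cv2.imwrite('pics/w4.png',im); np.save('w4.npy',i)
cv2.imwrite('pics/w4b.png',cv2.resize(im,(640,480)))
E
```

```text
bar at disp [0.0892 0.0005]
at [ 0.3981 -0.1755  0.3599] psi 1.5107 w 0.08526122680000923 clk 8.85 -> shift [-0.0761 -0.0889  0.0401] rz 0.077
[-0.4155  0.0915  0.1552  1.6347  0.0002 -0.3553]
```

View pics/w4b.png

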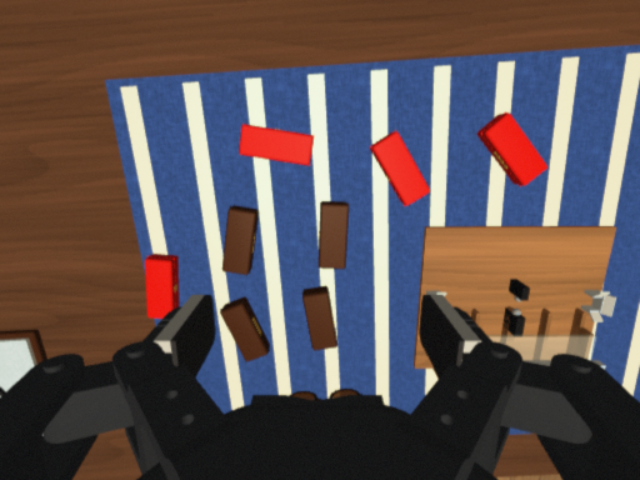

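The wrist view shows all four cases, at about (240,240), (334,235), (245,328) and (320,318). Only the reds, the spectacles and the display are nearby, and the image bottom points to world +x. Now to measure the cases.

```bash
cat >> h.py <<'E'
def cases(im,i,rows=300):
    b=cv2.medianBlur(im,3).astype(int); m=(b[...,2]<130)&(b[...,2]>b[...,0]+10)&(b[...,2]>b[...,1]*1.25)&(b[...,0]<75)&(b[...,1]<85); m[rows:]=0
    out=[]
    for c in blobs(m,150):
        p=cast(c.reshape(-1,2),i,.025); ce,a,s=line(p); M=cv2.moments(c); g=np.array([M['m10'],M['m01']])/M['m00']
        if s[1]<125 and s[0]<70: out.append((g,cast(g,i,.02)[0],ce,round(a,3),np.round(s)))
    return out
E
python3 - <<'E'
from h import *
im=cv2.imread('pics/w4.png'); i=np.load('w4.npy',allow_pickle=True).item()
for c in cases(im,i): print(*c)
for y in (-.081,-.029,.029,.081): print(y,d2w(-.08,y),d2w(-.046,y),d2w(-.075,y))
E
```

```text
[195.7683 263.2374] [ 0.6018 -0.3011] [ 0.6006 -0.2989] 0.323 [ 46. 101.]
[255.2611 254.3387] [ 0.5895 -0.1837] [ 0.5886 -0.1835] 0.107 [ 38. 103.]
[137.7298 219.1456] [ 0.5036 -0.3986] [ 0.5148 -0.4065] -0.06 [40. 86.]
[191.3432 191.5579] [ 0.4565 -0.2923] [ 0.457  -0.2915] -0.233 [41. 97.]
[266.2903 187.6906] [ 0.4574 -0.1561] [ 0.4576 -0.1561] -0.098 [38. 97.]
[396.1066 120.8168] [0.3535 0.0691] [0.3594 0.0696] 0.426 [28. 95.]
-0.081 [0.4946 0.0374] [0.5285 0.0355] [0.4996 0.0371]
-0.029 [0.4976 0.0893] [0.5315 0.0874] [0.5026 0.0891]
0.029 [0.5009 0.1472] [0.5348 0.1453] [0.5059 0.147 ]
0.081 [0.5039 0.1992] [0.5378 0.1972] [0.5089 0.1989]
```

Emit:
step_arm:
  targets: "0.6 0.02 0.014 -0.08 0 0 -0.039; 0.6 0.04 0.03 -0.16 0 0 -0.039; 0.6 0.065 0.044 -0.24 0 0 -0.039; 0.6 0.065 0.044 -0.32 0 0 -0.039; 0.6 0.065 0.044 -0.4 0 0 -0.039; 0.6 0.065 0.044 -0.48 0 0 -0.039; 0.6 0.065 0.044 -0.56 0 0 -0.039; 0.6 0.065 0.044 -0.6 0 0 -0.039; 0.6 0.065 0.044 -0.6 0 0 -0.039; 0.6 0.065 0.044 -0.6 0 0 -0.039"

```text
clock: 9.73
eef_pos: [0.4295, -0.1535, 0.0595]
tool_rot: [0.045, 0.999, 0.0, -0.001]
ft_force: [0.5, 0.0, 1.9]
grip_width: 0.0683
grasp_force: 0.0
```

```bash
python3 - <<'E'
from h import *
plan([.4306,-.1535,.006],1.48)
im,i=grab('wrist'); c=np.array([.4585,-.156])
for dx in(-48,48):
    for dy in (-20,20):
        a=-.09; p=c+np.array([dx*np.cos(a)-dy*np.sin(a),dx*np.sin(a)+dy*np.cos(a)])/1000
        cv2.circle(im,tuple(np.round(proj([*p,.03],i)[0]).astype(int)),2,(0,255,0),-1)
cv2.imwrite('pics/w5.png',im)
E
```

```text
at [ 0.4295 -0.1535  0.0595] psi 1.4808 w 0.06828211345392828 clk 9.7333 -> shift [ 0.0022 -0.     -0.1071] rz -0.001
```

View pics/w5.png

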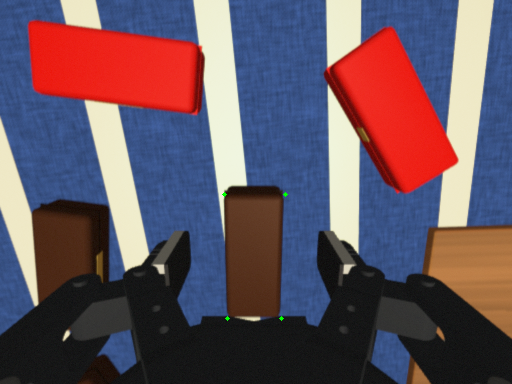

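The green predicted corners match the brown case at (254,250) within about 2 mm, and it sits centred between the fingers. Grip and lift.

Emit:
step_arm:
  targets: "0.6 0.002 0 -0.04 0 0 0; 0.6 0.002 0 -0.08 0 0 0; 0.6 0.002 0 -0.105 0 0 0; 0.6 0.002 0 -0.105 0 0 0; -1 0.002 0 -0.105 0 0 0; -1 0.002 0 -0.105 0 0 0; -1 0.002 0 -0.105 0 0 0; -1 0.002 0 -0.105 0 0 0; -1 0.002 0 -0.105 0 0 0; -1 0.002 0 -0.105 0 0 0"

```text
clock: 10.62
eef_pos: [0.4334, -0.1547, 0.01]
tool_rot: [0.045, 0.999, -0.001, 0.002]
ft_force: [0.3, 0.7, 6.7]
grip_width: 0.039
grasp_force: 62.2
```

Emit:
step_arm:
  targets: "-1 0 0 0.03 0 0 0; -1 0 0 0.06 0 0 0; -1 0 0 0.1 0 0 0; -1 0 0 0.15 0 0 0; -1 0 0 0.15 0 0 0; -1 0 0 0.15 0 0 0"

```text
clock: 11.12
eef_pos: [0.4331, -0.1546, 0.085]
tool_rot: [0.045, 0.999, -0.001, 0.003]
ft_force: [0.2, -0.1, -1.9]
grip_width: 0.0388
grasp_force: 61.3
```

```bash
python3 - <<'E'
from h import *
plan([*d2w(-.08,-.081),.0817],np.pi/2+yaw)
E
```

```text
at [ 0.4331 -0.1546  0.085 ] psi 1.4815 w 0.03877800993485716 clk 11.1167 -> shift [ 0.1229  0.384  -0.0066] rz 0.041
```

Emit:
step_arm:
  targets: "-1 0.02 0.07 0 0 0 0.041; -1 0.045 0.14 0 0 0 0.041; -1 0.07 0.21 0 0 0 0.041; -1 0.09 0.28 0 0 0 0.041; -1 0.11 0.34 0 0 0 0.041; -1 0.123 0.384 0 0 0 0.041; -1 0.123 0.384 0 0 0 0.041; -1 0.123 0.384 0 0 0 0.041; -1 0.123 0.384 -0.04 0 0 0.041; -1 0.123 0.384 -0.04 0 0 0.041"

```text
clock: 11.95
eef_pos: [0.4898, 0.037, 0.0599]
tool_rot: [0.029, 1.0, -0.001, -0.003]
ft_force: [-1.0, -0.3, -1.3]
grip_width: 0.0388
grasp_force: 61.3
```

```bash
python3 - <<'E'
from h import *
plan([*d2w(-.08,-.081),.022],np.pi/2+yaw)
im,i=grab('scene'); im2,_=grab('wrist')
cv2.imwrite('pics/s6.png',np.hstack([cv2.resize(im[130:280,215:365],(400,400)),cv2.resize(im2[:,64:448],(400,400))]))
E
```

```text
at [0.4898 0.037  0.0599] psi 1.5128 w 0.03875383065238231 clk 11.95 -> shift [ 0.0095  0.0008 -0.0758] rz 0.001
```

View pics/s6.png

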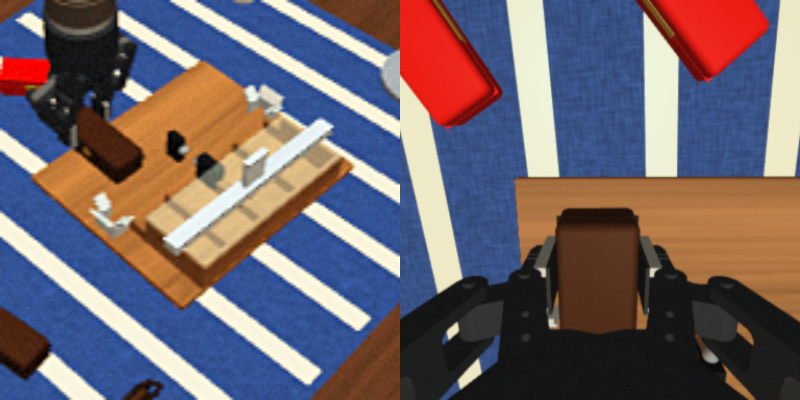

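The case is held straight and level over the ledge before lane 0, and the bar stands safely on the roof. Lower, slide into the lane mouth, release, and rise back behind it.

Emit:
step_arm:
  targets: "-1 0.0095 0.001 -0.04 0 0 0; -1 0.0095 0.001 -0.074 0 0 0; -1 0.0095 0.001 -0.074 0 0 0; -1 0.03 0 -0.074 0 0 0; -1 0.05 -0.001 -0.074 0 0 0; -1 0.07 -0.003 -0.074 0 0 0; -1 0.0775 -0.003 -0.074 0 0 0; -1 0.0775 -0.003 -0.076 0 0 0; -1 0.0775 -0.003 -0.079 0 0 0; -1 0.0775 -0.003 -0.079 0 0 0"

```text
clock: 12.88
eef_pos: [0.5305, 0.0364, 0.0231]
tool_rot: [0.029, 1.0, -0.0, -0.001]
ft_force: [0.1, 1.0, -0.9]
grip_width: 0.0389
grasp_force: 61.3
```

Emit:
step_arm:
  targets: "0.2 0 0 0 0 0 0; 0.2 0 0 0 0 0 0; 0.2 0 0 0 0 0 0; 0.2 0 0 0.06 0 0 0; 0.2 0 0 0.12 0 0 0; 0.2 -0.05 0.003 0.12 0 0 0; -1 -0.12 0.007 0.12 0 0 0; -1 -0.12 0.007 0.12 0 0 0; -1 -0.12 0.007 0.12 0 0 0; -1 -0.12 0.007 0.12 0 0 0"

```text
clock: 13.72
eef_pos: [0.4721, 0.0402, 0.0838]
tool_rot: [0.028, 1.0, 0.0, 0.001]
ft_force: [0.6, 0.7, -0.7]
grip_width: 0.0028
grasp_force: 0.0
```

```bash
python3 - <<'E'
from h import *
plan([*d2w(-.095,-.081),.025],np.pi/2+yaw); print(w2d(bot.get_obs()['eef_pos']))
im,i=grab('scene'); im2,_=grab('wrist')
cv2.imwrite('pics/s7.png',np.hstack([cv2.resize(im[130:280,215:365],(400,400)),cv2.resize(im2[:,64:448],(400,400))]))
E
```

```text
at [0.4721 0.0402 0.0838] psi 1.514 w 0.002768900652252915 clk 13.7167 -> shift [ 0.0151 -0.0039 -0.1175] rz -0.001
[-0.1026 -0.0795]
```

View pics/s7.png

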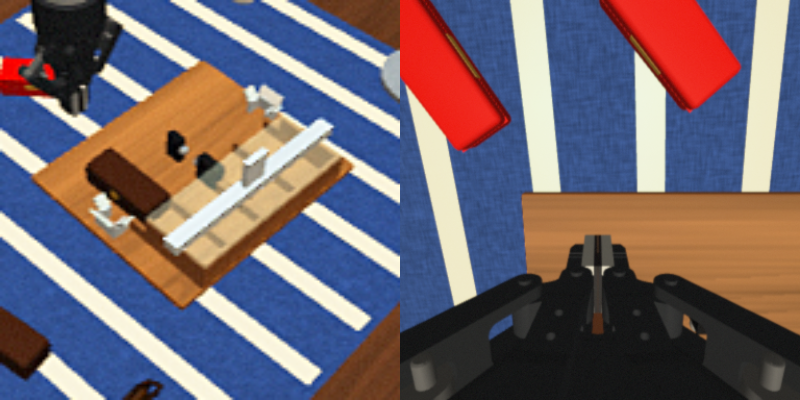

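The case is set straight in the lane 0 mouth, and the fingers are shut behind it. Push.

Emit:
step_arm:
  targets: "-1 0.004 -0.003 -0.06 0 0 0; -1 0.004 -0.003 -0.118 0 0 0; -1 0.004 -0.003 -0.118 0 0 0; -1 0.03 -0.005 -0.118 0 0 0; -1 0.055 -0.006 -0.118 0 0 0; -1 0.08 -0.008 -0.118 0 0 0; -1 0.105 -0.009 -0.118 0 0 0; -1 0.13 -0.011 -0.118 0 0 0; -1 0.155 -0.012 -0.118 0 0 0; -1 0.18 -0.013 -0.118 0 0 0"

```text
clock: 14.65
eef_pos: [0.563, 0.0336, 0.0253]
tool_rot: [0.029, 1.0, 0.0, 0.0]
ft_force: [-1.0, 0.4, 0.6]
grip_width: 0.0003
grasp_force: 0.2
```

Emit:
step_arm:
  targets: "-1 0.02 -0.001 0 0 0 0; -1 0.03 -0.002 0 0 0 0; -1 0.04 -0.002 0 0 0 0; -1 0.04 -0.002 0 0 0 0; -1 0.04 -0.002 0 0 0 0"

```text
clock: 15.07
eef_pos: [0.5816, 0.0326, 0.0245]
tool_rot: [0.028, 1.0, 0.0, 0.0]
ft_force: [1.3, -0.2, -0.3]
grip_width: -0.0001
grasp_force: 0.0
```

```bash
python3 - <<'E'
from h import *
o=bot.get_obs(); print(w2d(o['eef_pos']),o['eef_pos'],o['ft_force'])
E
```

```text
[ 0.0072 -0.0808] [0.5816 0.0326 0.0245] [ 1.2529 -0.1566 -0.2791]
```

Emit:
step_arm:
  targets: "-1 0.006 0 0 0 0 0; -1 0.012 -0.001 0 0 0 0; -1 0.016 -0.001 0 0 0 0; -1 0.016 -0.001 0 0 0 0"

```text
clock: 15.4
eef_pos: [0.5859, 0.0323, 0.0239]
tool_rot: [0.028, 1.0, 0.0, -0.004]
ft_force: [-7.4, 0.8, 5.9]
grip_width: -0.0
grasp_force: 4.0
```

```bash
python3 - <<'E'
from h import *
o=bot.get_obs(); print(w2d(o['eef_pos']),o['eef_pos'],o['ft_force'])
im,i=grab('scene');cv2.imwrite('pics/s8.png',cv2.resize(im[145:250,232:372],(800,600),interpolation=cv2.INTER_CUBIC))
E
```

```text
[ 0.0115 -0.0808] [0.5859 0.0323 0.0239] [-7.4322  0.7547  5.9261]
```

View pics/s8.png

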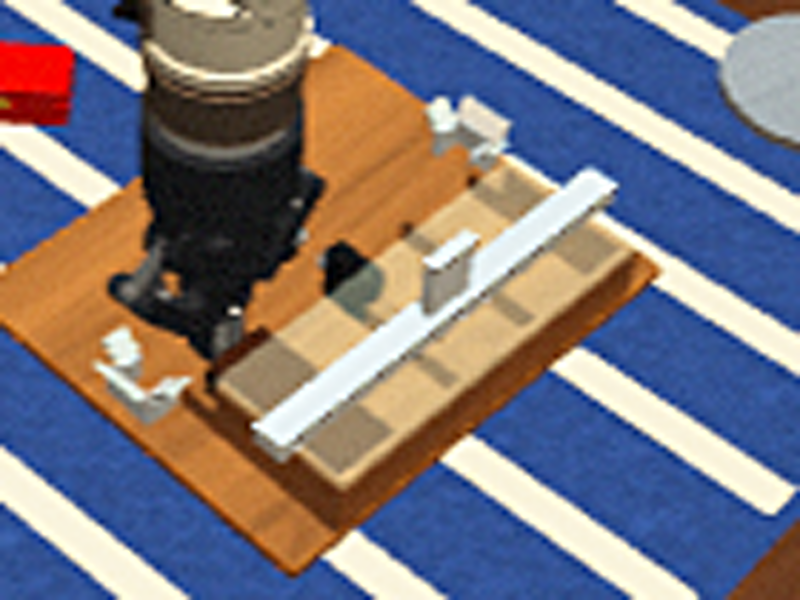

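Resistance (7 N) came at pusher x = 11.5 mm, where home is expected at about 11, so case 1 is home; the picture shows it under the glass in the rightmost lane (260,380). Go back for an overview and re-measure the rest.

Emit:
step_arm:
  targets: "-1 -0.05 0.003 0 0 0 0; -1 -0.06 0.003 0.08 0 0 0; -1 -0.06 0.003 0.16 0 0 0; 0.6 -0.1 -0.06 0.22 0 0 0; 0.6 -0.15 -0.12 0.27 0 0 0; 0.6 -0.2 -0.18 0.31 0 0 0; 0.6 -0.24 -0.24 0.36 0 0 0; 0.6 -0.28 -0.3 0.41 0 0 0; 0.6 -0.3 -0.36 0.45 0 0 0; 0.6 -0.32 -0.4 0.5 0 0 0"

```text
clock: 16.28
eef_pos: [0.4288, -0.1663, 0.2719]
tool_rot: [0.029, 1.0, -0.0, -0.001]
ft_force: [0.3, -0.4, -0.0]
grip_width: 0.0681
grasp_force: 0.0
```

Emit:
step_arm:
  targets: "0.6 -0.02 -0.05 0.05 0 0 0; 0.6 -0.02 -0.06 0.06 0 0 0; 0.6 -0.02 -0.06 0.06 0 0 0; 0.6 -0.02 -0.06 0.06 0 0 0"

```text
clock: 16.62
eef_pos: [0.4208, -0.195, 0.3009]
tool_rot: [0.029, 1.0, 0.0, 0.0]
ft_force: [0.1, 0.1, -0.8]
grip_width: 0.0682
grasp_force: 0.0
```

```bash
cat >> h.py <<'E'
def survey(k=None):
    im,i=grab('wrist'); cv2.imwrite('pics/sv.png',im); cs=[c for c in cases(im,i,384) if c[4][1]>88 and c[4][0]<50 and c[2][1]<0.0]
    for c in cs: print(c[0],c[1],c[2],c[3],c[4])
    return cs
E
python3 - <<'E'
from h import *
survey(); plan([.5633,-.1864,.06],np.pi/2+.105)
E
```

```text
[201.5189 271.1104] [ 0.6074 -0.2961] [ 0.6004 -0.2996] 0.327 [ 46. 102.]
[265.979  258.0896] [ 0.5888 -0.1834] [ 0.5878 -0.1833] 0.109 [ 38. 103.]
[132.7516 221.6534] [ 0.5096 -0.399 ] [ 0.5167 -0.409 ] -0.118 [40. 92.]
[193.6508 186.7421] [ 0.4564 -0.2922] [ 0.4571 -0.2912] -0.227 [41. 97.]
at [ 0.4206 -0.1943  0.3   ] psi 1.5143 w 0.06812470538411992 clk 16.6667 -> shift [ 0.2855  0.0158 -0.4801] rz 0.206
```

Emit:
step_arm:
  targets: "0.6 0.05 0.004 -0.06 0 0 0.1; 0.6 0.1 0.008 -0.12 0 0 0.206; 0.6 0.15 0.012 -0.18 0 0 0.206; 0.6 0.2 0.016 -0.24 0 0 0.206; 0.6 0.25 0.016 -0.31 0 0 0.206; 0.6 0.285 0.016 -0.38 0 0 0.206; 0.6 0.285 0.016 -0.45 0 0 0.206; 0.6 0.285 0.016 -0.48 0 0 0.206; 0.6 0.285 0.016 -0.48 0 0 0.206; 0.6 0.285 0.016 -0.48 0 0 0.206"

```text
clock: 17.5
eef_pos: [0.5617, -0.1849, 0.0587]
tool_rot: [-0.054, 0.999, 0.001, -0.003]
ft_force: [0.6, -0.6, 0.4]
grip_width: 0.0683
grasp_force: 0.0
```

```bash
python3 - <<'E'
from h import *
plan([.5633,-.1862,.010],np.pi/2+.108)
E
```

```text
at [ 0.5617 -0.1849  0.0587] psi 1.6779 w 0.06834517705704647 clk 17.5 -> shift [ 0.0032 -0.0025 -0.0974] rz 0.001
```

Emit:
step_arm:
  targets: "0.6 0.003 -0.002 -0.04 0 0 0; 0.6 0.003 -0.002 -0.08 0 0 0; 0.6 0.003 -0.002 -0.097 0 0 0; 0.6 0.003 -0.002 -0.097 0 0 0; -1 0.003 -0.002 -0.097 0 0 0; -1 0.003 -0.002 -0.097 0 0 0; -1 0.003 -0.002 -0.097 0 0 0; -1 0.003 -0.002 -0.097 0 0 0; -1 0.003 -0.002 -0.097 0 0 0; -1 0.003 -0.002 -0.097 0 0 0"

```text
clock: 18.33
eef_pos: [0.5664, -0.1886, 0.015]
tool_rot: [-0.052, 0.999, -0.001, 0.002]
ft_force: [-0.5, 1.2, 5.9]
grip_width: 0.0388
grasp_force: 61.6
```

Emit:
step_arm:
  targets: "-1 0 0 0.03 0 0 0; -1 0 0 0.06 0 0 0; -1 0 0 0.1 0 0 0; -1 0 0 0.15 0 0 0; -1 0 0 0.15 0 0 0; -1 0 0 0.15 0 0 0"

```text
clock: 18.83
eef_pos: [0.5664, -0.1887, 0.0899]
tool_rot: [-0.052, 0.999, -0.001, 0.002]
ft_force: [-0.8, 0.7, -1.5]
grip_width: 0.0384
grasp_force: 60.9
```

Emit:
step_arm:
  targets: "-1 -0.018 0.078 0 0 0 -0.1; -1 -0.036 0.156 0 0 0 -0.21; -1 -0.054 0.234 0 0 0 -0.21; -1 -0.073 0.312 0 0 0 -0.21; -1 -0.091 0.39 0 0 0 -0.21; -1 -0.109 0.468 0 0 0 -0.21; -1 -0.127 0.53 0 0 0 -0.21; -1 -0.131 0.551 0 0 0 -0.21; -1 -0.131 0.551 0 0 0 -0.21; -1 -0.131 0.551 0 0 0 -0.21"

```text
clock: 19.67
eef_pos: [0.4987, 0.0875, 0.0869]
tool_rot: [0.029, 1.0, -0.001, -0.001]
ft_force: [0.4, -0.5, -1.3]
grip_width: 0.0386
grasp_force: 60.9
```

```bash
python3 - <<'E'
from h import *
o=bot.get_obs(); print(w2d(o['eef_pos']),o['grasp_force'],o['ft_force'])
plan([*d2w(-.08,-.029),.022],np.pi/2+yaw);plan([*d2w(-.046,-.029),.022],np.pi/2+yaw)
im,i=grab('wrist'); cv2.imwrite('pics/w9.png',im)
E
```

```text
[-0.0788 -0.0308] 60.908628702163696 [ 0.4425 -0.4889 -1.3198]
at [0.4987 0.0875 0.0869] psi 1.5122 w 0.038634959930878926 clk 19.6667 -> shift [-0.0022  0.0038 -0.1298] rz 0.001
at [0.4987 0.0875 0.0869] psi 1.5122 w 0.038634959930878926 clk 19.6667 -> shift [ 0.0656 -0.0001 -0.1298] rz 0.001
```

Emit:
step_arm:
  targets: "-1 -0.002 0.004 -0.04 0 0 0; -1 -0.002 0.004 -0.08 0 0 0; -1 -0.002 0.004 -0.118 0 0 0; -1 -0.002 0.004 -0.118 0 0 0; -1 0.02 0.003 -0.118 0 0 0; -1 0.04 0.002 -0.118 0 0 0; -1 0.06 0.0005 -0.118 0 0 0; -1 0.066 0 -0.118 0 0 0; -1 0.066 0 -0.123 0 0 0; -1 0.066 0 -0.123 0 0 0"

```text
clock: 20.55
eef_pos: [0.5324, 0.0862, 0.0263]
tool_rot: [0.031, 1.0, -0.0, 0.0]
ft_force: [1.3, 0.7, -0.9]
grip_width: 0.0384
grasp_force: 62.3
```

```bash
python3 - <<'E'
from h import *
o=bot.get_obs(); print(w2d(o['eef_pos']),o['eef_pos'],o['grasp_force'],o['ft_force'])
im,i=grab('scene');im2,i=grab('wrist');cv2.imwrite('pics/s9.png',np.hstack([cv2.resize(im[145:250,232:372],(400,300),interpolation=cv2.INTER_CUBIC),cv2.resize(im2,(400,300))]))
E
```

```text
[-0.045  -0.0301] [0.5324 0.0862 0.0263] 62.31859803199768 [ 1.273   0.7169 -0.9183]
```

View pics/s9.png

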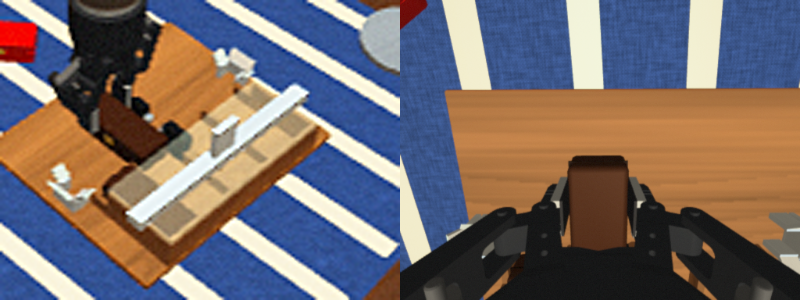

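The case is straight with its nose in lane 1, beside the housings. Release, go back and shut the fingers.

Emit:
step_arm:
  targets: "0.15 0 0 0 0 0 0; 0.15 0 0 0 0 0 0; 0.15 0 0 0 0 0 0; 0.15 0 0 0.06 0 0 0; 0.15 0 0 0.12 0 0 0; 0.15 -0.05 0.003 0.12 0 0 0; -1 -0.12 0.007 0.12 0 0 0; -1 -0.12 0.007 0.12 0 0 0; -1 -0.12 0.007 0.12 0 0 0; -1 -0.12 0.007 0.12 0 0 0"

```text
clock: 21.48
eef_pos: [0.4729, 0.0912, 0.0868]
tool_rot: [0.03, 1.0, 0.0, 0.001]
ft_force: [-0.4, -0.5, -0.1]
grip_width: 0.0013
grasp_force: 0.0
```

```bash
python3 - <<'E'
from h import *
o=bot.get_obs(); print(w2d(o['eef_pos']))
plan([*d2w(-.1,-.029),.025],np.pi/2+yaw);plan([*d2w(.005,-.029),.025],np.pi/2+yaw)
E
```

```text
[-0.1048 -0.0285]
at [0.4729 0.0912 0.0868] psi 1.5112 w 0.0012972838266110762 clk 21.4833 -> shift [ 0.0095 -0.0015 -0.1235] rz 0.003
at [0.4729 0.0912 0.0868] psi 1.5112 w 0.0012972838266110762 clk 21.4833 -> shift [ 0.2191 -0.0136 -0.1235] rz 0.003
```

Emit:
step_arm:
  targets: "-1 0.005 -0.001 -0.06 0 0 0.003; -1 0.005 -0.001 -0.124 0 0 0.003; -1 0.005 -0.001 -0.124 0 0 0.003; -1 0.035 -0.003 -0.124 0 0 0.003; -1 0.065 -0.005 -0.124 0 0 0.003; -1 0.095 -0.006 -0.124 0 0 0.003; -1 0.125 -0.008 -0.124 0 0 0.003; -1 0.155 -0.01 -0.124 0 0 0.003; -1 0.18 -0.011 -0.124 0 0 0.003; -1 0.2 -0.012 -0.124 0 0 0.003"

```text
clock: 22.32
eef_pos: [0.5747, 0.085, 0.0256]
tool_rot: [0.029, 1.0, 0.0, 0.001]
ft_force: [-1.5, 0.7, 0.9]
grip_width: -0.0001
grasp_force: 0.6
```

Emit:
step_arm:
  targets: "-1 0.01 -0.001 0 0 0 0; -1 0.02 -0.001 0 0 0 0; -1 0.028 -0.002 0 0 0 0; -1 0.034 -0.002 0 0 0 0; -1 0.034 -0.002 0 0 0 0"

```text
clock: 22.73
eef_pos: [0.5888, 0.0839, 0.0243]
tool_rot: [0.029, 1.0, -0.0, -0.001]
ft_force: [-1.7, 0.2, 0.9]
grip_width: 0.0
grasp_force: 0.8
```

```bash
python3 - <<'E'
from h import *
o=bot.get_obs(); print(w2d(o['eef_pos']),o['eef_pos'],o['ft_force'])
E
```

```text
[ 0.0114 -0.0292] [0.5888 0.0839 0.0243] [-1.6547  0.1868  0.8534]
```

Emit:
step_arm:
  targets: "-1 0.005 0 0 0 0 0; -1 0.005 0 0 0 0 0; -1 0.005 0 0 0 0 0"

```text
clock: 22.98
eef_pos: [0.5888, 0.0839, 0.024]
tool_rot: [0.029, 1.0, -0.0, -0.003]
ft_force: [-7.0, 1.0, 5.0]
grip_width: -0.0001
grasp_force: 3.6
```

Emit:
step_arm:
  targets: "-1 -0.05 0.003 0 0 0 0; -1 -0.06 0.003 0.08 0 0 0; -1 -0.06 0.003 0.16 0 0 0; 0.6 -0.1 -0.06 0.22 0 0 0; 0.6 -0.15 -0.12 0.27 0 0 0; 0.6 -0.2 -0.18 0.31 0 0 0; 0.6 -0.24 -0.24 0.36 0 0 0; 0.6 -0.28 -0.3 0.41 0 0 0; 0.6 -0.3 -0.36 0.45 0 0 0; 0.6 -0.32 -0.42 0.5 0 0 0"

```text
clock: 23.82
eef_pos: [0.4332, -0.1186, 0.2687]
tool_rot: [0.029, 1.0, -0.0, 0.0]
ft_force: [1.5, 0.3, -0.3]
grip_width: 0.0688
grasp_force: 0.0
```

Emit:
step_arm:
  targets: "0.6 -0.02 -0.08 0.05 0 0 0; 0.6 -0.02 -0.15 0.06 0 0 0; 0.6 -0.02 -0.2 0.06 0 0 0; 0.6 -0.02 -0.2 0.06 0 0 0; 0.6 -0.02 -0.2 0.06 0 0 0"

```text
clock: 24.23
eef_pos: [0.4247, -0.2187, 0.2974]
tool_rot: [0.03, 1.0, -0.0, 0.0]
ft_force: [0.2, 0.3, -0.2]
grip_width: 0.0681
grasp_force: 0.0
```

```bash
python3 - <<'E'
from h import *
for c in survey():
  a=c[3]; p=.5*(c[1]+c[2])-.024*np.array([np.cos(a),np.sin(a)]); print(p,a); plan([*p,.06],np.pi/2+a)
E
```

```text
[211.9734 266.692 ] [ 0.6017 -0.3009] [ 0.6006 -0.2997] 0.341 [ 45. 102.]
[148.8916 228.0693] [ 0.5245 -0.3971] [ 0.5253 -0.396 ] -0.16 [ 8. 92.]
[208.1989 184.12  ] [ 0.4564 -0.2922] [ 0.4574 -0.2914] -0.23 [40. 97.]
[ 0.5786 -0.3083] 0.341
at [ 0.4246 -0.2176  0.2972] psi 1.5119 w 0.06825737430061739 clk 24.2833 -> shift [ 0.3079 -0.1814 -0.4744] rz 0.509
[ 0.5012 -0.3927] -0.16
at [ 0.4246 -0.2176  0.2972] psi 1.5119 w 0.06825737430061739 clk 24.2833 -> shift [ 0.1532 -0.3502 -0.4744] rz -0.129
[ 0.4335 -0.2863] -0.23
at [ 0.4246 -0.2176  0.2972] psi 1.5119 w 0.06825737430061739 clk 24.2833 -> shift [ 0.0178 -0.1374 -0.4744] rz -0.218
```

Emit:
step_arm:
  targets: "0.6 0.006 -0.03 -0.07 0 0 -0.1; 0.6 0.012 -0.06 -0.14 0 0 -0.218; 0.6 0.018 -0.09 -0.21 0 0 -0.218; 0.6 0.018 -0.12 -0.28 0 0 -0.218; 0.6 0.018 -0.138 -0.35 0 0 -0.218; 0.6 0.018 -0.138 -0.42 0 0 -0.218; 0.6 0.018 -0.138 -0.475 0 0 -0.218; 0.6 0.018 -0.138 -0.475 0 0 -0.218; 0.6 0.018 -0.138 -0.475 0 0 -0.218"

```text
clock: 25.03
eef_pos: [0.4328, -0.2844, 0.0587]
tool_rot: [0.113, 0.994, 0.001, -0.002]
ft_force: [-0.1, 1.0, -0.8]
grip_width: 0.068
grasp_force: 0.0
```

```bash
python3 - <<'E'
from h import *
plan([.4335,-.2863,.010],np.pi/2-.23)
E
```

```text
at [ 0.4328 -0.2844  0.0587] psi 1.3439 w 0.06803817162208042 clk 25.0333 -> shift [ 0.0013 -0.0039 -0.0974] rz -0.004
```

Emit:
step_arm:
  targets: "0.6 0.001 -0.004 -0.04 0 0 0; 0.6 0.001 -0.004 -0.08 0 0 0; 0.6 0.001 -0.004 -0.097 0 0 0; 0.6 0.001 -0.004 -0.097 0 0 0; -1 0.001 -0.004 -0.097 0 0 0; -1 0.001 -0.004 -0.097 0 0 0; -1 0.001 -0.004 -0.097 0 0 0; -1 0.001 -0.004 -0.097 0 0 0; -1 0.001 -0.004 -0.097 0 0 0; -1 0.001 -0.004 -0.097 0 0 0"

```text
clock: 25.87
eef_pos: [0.436, -0.2894, 0.0136]
tool_rot: [0.114, 0.993, -0.001, 0.002]
ft_force: [-0.5, 1.5, 6.3]
grip_width: 0.0387
grasp_force: 62.3
```

Emit:
step_arm:
  targets: "-1 0 0 0.03 0 0 0; -1 0 0 0.06 0 0 0; -1 0 0 0.1 0 0 0; -1 0 0 0.15 0 0 0; -1 0.01 0.06 0.15 0 0 0.1; -1 0.02 0.13 0.15 0 0 0.22; -1 0.03 0.2 0.15 0 0 0.22; -1 0.04 0.27 0.15 0 0 0.22; -1 0.05 0.33 0.15 0 0 0.22; -1 0.05 0.33 0.15 0 0 0.22"

```text
clock: 26.7
eef_pos: [0.4598, -0.119, 0.0871]
tool_rot: [0.025, 1.0, 0.001, 0.0]
ft_force: [-0.3, 0.1, -0.8]
grip_width: 0.0385
grasp_force: 61.4
```

```bash
python3 - <<'E'
from h import *
o=bot.get_obs();print(o['grasp_force'],o['ft_force'])
plan([*d2w(-.08,.029),.085],np.pi/2+yaw)
E
```

```text
61.434166431427 [-0.2847  0.1297 -0.7812]
at [ 0.4598 -0.119   0.0871] psi 1.5208 w 0.038493750342003336 clk 26.7 -> shift [ 0.0822  0.5325 -0.0042] rz -0.01
```

Emit:
step_arm:
  targets: "-1 0.012 0.078 0 0 0 -0.01; -1 0.024 0.156 0 0 0 -0.01; -1 0.036 0.234 0 0 0 -0.01; -1 0.048 0.312 0 0 0 -0.01; -1 0.06 0.39 0 0 0 -0.01; -1 0.072 0.468 0 0 0 -0.01; -1 0.08 0.52 0 0 0 -0.01; -1 0.082 0.532 0 0 0 -0.01; -1 0.082 0.532 0 0 0 -0.01; -1 0.082 0.532 0 0 0 -0.01"

```text
clock: 27.53
eef_pos: [0.5002, 0.1418, 0.0865]
tool_rot: [0.032, 0.999, -0.0, -0.0]
ft_force: [0.5, -0.9, -1.5]
grip_width: 0.0386
grasp_force: 61.4
```

```bash
python3 - <<'E'
from h import *
o=bot.get_obs();print(o['grasp_force'],o['ft_force'],w2d(o['eef_pos']))
plan([*d2w(-.08,.029),.026],np.pi/2+yaw);plan([*d2w(-.046,.029),.025],np.pi/2+yaw)
# where does the held case sit? brown blob in wrist at z = case top
im,i=grab('wrist'); cv2.imwrite('pics/w10.png',im)
b=cv2.medianBlur(im,3).astype(int); m=(b[...,2]<130)&(b[...,2]>b[...,0]+10)&(b[...,2]>b[...,1]*1.25)&(b[...,0]<75)&(b[...,1]<85)
m[:, :180]=0; m[:,330:]=0
for c in blobs(m,200): print(cv2.boundingRect(c),[w2d(q) for q in cast(cv2.boxPoints(cv2.minAreaRect(c)),i,.103)])
E
```

```text
61.42100930213928 [ 0.4786 -0.9489 -1.5473] [-0.0803  0.0235]
at [0.5002 0.1418 0.0865] psi 1.507 w 0.038628328817935084 clk 27.5333 -> shift [ 0.0013  0.0109 -0.1211] rz 0.008
at [0.5002 0.1418 0.0865] psi 1.507 w 0.038628328817935084 clk 27.5333 -> shift [ 0.0692  0.007  -0.1231] rz 0.008
(207, 193, 87, 128) [array([-0.1131,  0.0011]), array([-0.1128,  0.0422]), array([-0.0405,  0.0445]), array([-0.0408, -0.0026])]
```

Emit:
step_arm:
  targets: "-1 0.001 0.011 -0.04 0 0 0.008; -1 0.001 0.011 -0.08 0 0 0.008; -1 0.001 0.011 -0.119 0 0 0.008; -1 0.001 0.011 -0.119 0 0 0.008; -1 0.001 0.011 -0.119 0 0 0.008"

```text
clock: 28.0
eef_pos: [0.4998, 0.146, 0.0264]
tool_rot: [0.03, 1.0, -0.001, -0.001]
ft_force: [0.1, -0.3, -0.9]
grip_width: 0.0387
grasp_force: 62.6
```

```bash
python3 - <<'E'
from h import *
o=bot.get_obs();print(o['ft_force'],w2d(o['eef_pos']))
plan([*d2w(-.046,.029),.025],np.pi/2+yaw)
E
```

```text
[ 0.11   -0.2504 -0.9012] [-0.081   0.0277]
at [0.4998 0.146  0.0264] psi 1.5106 w 0.038734349474878305 clk 28.0 -> shift [ 0.07   -0.0014 -0.0028] rz 0.003
```

Slide in, settle, release and back off.

Emit:
step_arm:
  targets: "-1 0.025 0.001 0 0 0 0.003; -1 0.05 0 0 0 0 0.003; -1 0.07 -0.001 0 0 0 0.003; -1 0.07 -0.001 0 0 0 0.003; -1 0.07 -0.001 -0.004 0 0 0.003; -1 0.07 -0.001 -0.004 0 0 0.003; 0.15 0.07 -0.001 -0.004 0 0 0.003; 0.15 0.07 -0.001 -0.004 0 0 0.003; 0.15 0.07 -0.001 -0.004 0 0 0.003; 0.15 0.07 -0.001 -0.004 0 0 0.003"

```text
clock: 28.83
eef_pos: [0.5362, 0.1475, 0.0253]
tool_rot: [0.028, 1.0, 0.0, 0.001]
ft_force: [0.2, 0.1, -0.5]
grip_width: 0.0495
grasp_force: 0.0
```

Emit:
step_arm:
  targets: "0.15 0 0 0.06 0 0 0; 0.15 0 0 0.12 0 0 0; 0.15 -0.05 0.003 0.12 0 0 0; -1 -0.12 0.007 0.12 0 0 0; -1 -0.12 0.007 0.12 0 0 0; -1 -0.12 0.007 0.12 0 0 0; -1 -0.12 0.007 0.12 0 0 0"

```text
clock: 29.42
eef_pos: [0.4765, 0.1512, 0.0854]
tool_rot: [0.027, 1.0, 0.0, 0.001]
ft_force: [0.7, -1.0, -0.0]
grip_width: 0.0008
grasp_force: 0.0
```

```bash
python3 - <<'E'
from h import *
o=bot.get_obs(); print(w2d(o['eef_pos']))
plan([*d2w(-.1,.029),.025],np.pi/2+yaw);plan([*d2w(.011,.029),.025],np.pi/2+yaw)
E
```

```text
[-0.1046  0.0316]
at [0.4765 0.1512 0.0854] psi 1.5158 w 0.0008485332493060978 clk 29.4167 -> shift [ 0.0089 -0.0057 -0.1209] rz -0.003
at [0.4765 0.1512 0.0854] psi 1.5158 w 0.0008485332493060978 clk 29.4167 -> shift [ 0.2305 -0.0184 -0.1209] rz -0.003
```

Emit:
step_arm:
  targets: "-1 0.005 -0.0055 -0.06 0 0 -0.003; -1 0.005 -0.0055 -0.121 0 0 -0.003; -1 0.005 -0.0055 -0.121 0 0 -0.003; -1 0.035 -0.007 -0.121 0 0 -0.003; -1 0.065 -0.009 -0.121 0 0 -0.003; -1 0.095 -0.011 -0.121 0 0 -0.003; -1 0.125 -0.012 -0.121 0 0 -0.003; -1 0.155 -0.014 -0.121 0 0 -0.003; -1 0.18 -0.016 -0.121 0 0 -0.003; -1 0.2 -0.017 -0.121 0 0 -0.003"

```text
clock: 30.25
eef_pos: [0.5782, 0.1424, 0.0257]
tool_rot: [0.029, 1.0, 0.0, 0.001]
ft_force: [-2.1, 0.2, 0.9]
grip_width: 0.0003
grasp_force: 0.6
```

Emit:
step_arm:
  targets: "-1 0.01 -0.001 0 0 0 0; -1 0.02 -0.001 0 0 0 0; -1 0.028 -0.002 0 0 0 0; -1 0.034 -0.002 0 0 0 0; -1 0.037 -0.002 0 0 0 0; -1 0.037 -0.002 0 0 0 0"

```text
clock: 30.75
eef_pos: [0.5921, 0.1414, 0.0244]
tool_rot: [0.029, 1.0, -0.0, -0.002]
ft_force: [-5.6, 0.6, 3.8]
grip_width: -0.0002
grasp_force: 2.8
```

```bash
python3 - <<'E'
from h import *
o=bot.get_obs(); print(w2d(o['eef_pos']),o['eef_pos'],o['ft_force'])
E
```

```text
[0.0113 0.0284] [0.5921 0.1414 0.0244] [-5.5789  0.553   3.7844]
```

Emit:
step_arm:
  targets: "-1 -0.05 0.003 0 0 0 0; -1 -0.06 0.003 0.08 0 0 0; -1 -0.06 0.003 0.16 0 0 0; 0.6 -0.1 -0.06 0.22 0 0 0; 0.6 -0.15 -0.12 0.27 0 0 0; 0.6 -0.18 -0.19 0.31 0 0 0; 0.6 -0.2 -0.26 0.36 0 0 0; 0.6 -0.22 -0.33 0.4 0 0 0; 0.6 -0.24 -0.4 0.44 0 0 0; 0.6 -0.25 -0.47 0.48 0 0 0"

```text
clock: 31.58
eef_pos: [0.47, -0.0838, 0.2598]
tool_rot: [0.028, 1.0, -0.0, 0.001]
ft_force: [0.7, -0.4, -0.8]
grip_width: 0.0681
grasp_force: 0.0
```

Emit:
step_arm:
  targets: "0.6 -0.02 -0.08 0.02 0 0 0; 0.6 -0.02 -0.16 0.04 0 0 0; 0.6 -0.02 -0.22 0.06 0 0 0; 0.6 -0.02 -0.25 0.06 0 0 0; 0.6 -0.02 -0.25 0.06 0 0 0; 0.6 -0.02 -0.25 0.06 0 0 0"

```text
clock: 32.08
eef_pos: [0.461, -0.2082, 0.2881]
tool_rot: [0.03, 1.0, 0.0, 0.0]
ft_force: [0.1, -0.9, -0.3]
grip_width: 0.0682
grasp_force: 0.0
```

```bash
python3 - <<'E'
from h import *
for c in survey():
  a=c[3]; p=.5*(c[1]+c[2])-.024*np.array([np.cos(a),np.sin(a)]); print(p,a); plan([*p,.06],np.pi/2+a)
E
```

```text
[203.9472 251.5323] [ 0.6038 -0.2987] [ 0.6013 -0.2997] 0.322 [ 45. 100.]
[134.4101 203.3723] [ 0.5145 -0.3983] [ 0.5179 -0.4077] -0.129 [36. 90.]
[ 0.5798 -0.3068] 0.322
at [ 0.461  -0.2073  0.288 ] psi 1.5125 w 0.06835409025389713 clk 32.1333 -> shift [ 0.2375 -0.1989 -0.4559] rz 0.484
[ 0.4924 -0.3999] -0.129
at [ 0.461  -0.2073  0.288 ] psi 1.5125 w 0.06835409025389713 clk 32.1333 -> shift [ 0.0627 -0.3852 -0.4559] rz -0.09
```

Emit:
step_arm:
  targets: "0.6 0.04 -0.035 -0.06 0 0 0.1; 0.6 0.08 -0.07 -0.12 0 0 0.22; 0.6 0.12 -0.105 -0.18 0 0 0.34; 0.6 0.16 -0.14 -0.24 0 0 0.46; 0.6 0.2 -0.17 -0.3 0 0 0.49; 0.6 0.236 -0.199 -0.36 0 0 0.49; 0.6 0.236 -0.199 -0.42 0 0 0.49; 0.6 0.236 -0.199 -0.455 0 0 0.49; 0.6 0.236 -0.199 -0.455 0 0 0.49; 0.6 0.236 -0.199 -0.455 0 0 0.49"

```text
clock: 32.97
eef_pos: [0.5786, -0.305, 0.0592]
tool_rot: [-0.164, 0.986, 0.001, -0.002]
ft_force: [0.2, -0.5, 1.1]
grip_width: 0.0686
grasp_force: 0.0
```

```bash
python3 - <<'E'
from h import *
plan([.579,-.3072,.010],np.pi/2+.325)
E
```

```text
at [ 0.5786 -0.305   0.0592] psi 1.9 w 0.06856682799866698 clk 32.9667 -> shift [ 0.0007 -0.0045 -0.0985] rz -0.005
```

Emit:
step_arm:
  targets: "0.6 0.001 -0.004 -0.04 0 0 -0.005; 0.6 0.001 -0.004 -0.08 0 0 -0.005; 0.6 0.001 -0.004 -0.098 0 0 -0.005; 0.6 0.001 -0.004 -0.098 0 0 -0.005; -1 0.001 -0.004 -0.098 0 0 -0.005; -1 0.001 -0.004 -0.098 0 0 -0.005; -1 0.001 -0.004 -0.098 0 0 -0.005; -1 0.001 -0.004 -0.098 0 0 -0.005; -1 0.001 -0.004 -0.098 0 0 -0.005; -1 0.001 -0.004 -0.098 0 0 -0.005"

```text
clock: 33.8
eef_pos: [0.5814, -0.3098, 0.0142]
tool_rot: [-0.161, 0.987, -0.001, 0.002]
ft_force: [-0.9, -0.7, 6.3]
grip_width: 0.0388
grasp_force: 62.4
```

Emit:
step_arm:
  targets: "-1 0 0 0.03 0 0 0; -1 0 0 0.06 0 0 0; -1 0 0 0.1 0 0 0; -1 0 0 0.15 0 0 0; -1 -0.02 0.07 0.15 0 0 -0.1; -1 -0.04 0.14 0.15 0 0 -0.22; -1 -0.06 0.21 0.15 0 0 -0.34; -1 -0.08 0.28 0.15 0 0 -0.46; -1 -0.09 0.34 0.15 0 0 -0.49; -1 -0.09 0.34 0.15 0 0 -0.49"

```text
clock: 34.63
eef_pos: [0.5328, -0.1338, 0.0868]
tool_rot: [0.028, 1.0, 0.002, -0.001]
ft_force: [-0.6, -0.1, -2.0]
grip_width: 0.0385
grasp_force: 61.6
```

```bash
python3 - <<'E'
from h import *
o=bot.get_obs();print(o['grasp_force'],o['ft_force'])
plan([*d2w(-.08,.081),.085],np.pi/2+yaw)
E
```

```text
61.562275886535645 [-0.6101 -0.1479 -1.9539]
at [ 0.5328 -0.1338  0.0868] psi 1.5139 w 0.03850542238654824 clk 34.6333 -> shift [-0.0578  0.666  -0.0036] rz -0.001
```

Emit:
step_arm:
  targets: "-1 -0.03 0.07 0 0 0 0; -1 -0.058 0.15 0 0 0 0; -1 -0.058 0.23 0 0 0 0; -1 -0.058 0.31 0 0 0 0; -1 -0.058 0.39 0 0 0 0; -1 -0.058 0.47 0 0 0 0; -1 -0.058 0.55 0 0 0 0; -1 -0.058 0.62 0 0 0 0; -1 -0.058 0.666 0 0 0 0; -1 -0.058 0.666 0 0 0 0"

```text
clock: 35.47
eef_pos: [0.5065, 0.1986, 0.0872]
tool_rot: [0.028, 1.0, 0.001, 0.001]
ft_force: [1.0, -0.8, -1.2]
grip_width: 0.0384
grasp_force: 61.6
```

```bash
python3 - <<'E'
from h import *
o=bot.get_obs();print(o['grasp_force'],o['ft_force'],w2d(o['eef_pos']))
plan([*d2w(-.08,.081),.026],np.pi/2+yaw)
im,i=grab('wrist')
b=cv2.medianBlur(im,3).astype(int); m=(b[...,2]<130)&(b[...,2]>b[...,0]+10)&(b[...,2]>b[...,1]*1.25)&(b[...,0]<75)&(b[...,1]<85)
m[:, :180]=0; m[:,330:]=0
for c in blobs(m,200): print(cv2.boundingRect(c),[w2d(q) for q in cast(cv2.boxPoints(cv2.minAreaRect(c)),i,.103)])
E
```

```text
61.56141757965088 [ 1.0366 -0.8422 -1.1613] [-0.0774  0.0806]
at [0.5065 0.1986 0.0872] psi 1.5153 w 0.038384386891614185 clk 35.4667 -> shift [-0.0051  0.0011 -0.1224] rz -0.003
(207, 195, 86, 126) [array([-0.0386,  0.0544]), array([-0.1107,  0.0608]), array([-0.1085,  0.1003]), array([-0.0357,  0.0997])]
```

Emit:
step_arm:
  targets: "-1 -0.005 0.001 -0.04 0 0 -0.003; -1 -0.005 0.001 -0.08 0 0 -0.003; -1 -0.005 0.001 -0.12 0 0 -0.003; -1 -0.005 0.001 -0.12 0 0 -0.003; -1 -0.005 0.001 -0.12 0 0 -0.003"

```text
clock: 35.93
eef_pos: [0.5029, 0.193, 0.0262]
tool_rot: [0.033, 0.999, -0.001, -0.001]
ft_force: [-0.8, 0.2, -1.2]
grip_width: 0.0388
grasp_force: 63.4
```

```bash
python3 - <<'E'
from h import *
o=bot.get_obs();print(o['ft_force'],w2d(o['eef_pos']))
plan([*d2w(-.046,.081),.025],np.pi/2+yaw)
E
```

```text
[-0.7661  0.2093 -1.1612] [-0.0806  0.0748]
at [0.5029 0.193  0.0262] psi 1.5053 w 0.038795102077223205 clk 35.9333 -> shift [ 0.0699  0.0085 -0.0024] rz 0.01
```

Emit:
step_arm:
  targets: "-1 0 0.012 0 0 0 0.01; -1 0 0.012 0 0 0 0.01; -1 0 0.012 0 0 0 0.01"

```text
clock: 36.18
eef_pos: [0.504, 0.2006, 0.0275]
tool_rot: [0.028, 1.0, 0.0, 0.001]
ft_force: [-0.2, 0.1, -1.8]
grip_width: 0.0385
grasp_force: 63.4
```

```bash
python3 - <<'E'
from h import *
o=bot.get_obs();print(o['ft_force'],w2d(o['eef_pos']))
plan([*d2w(-.046,.081),.025],np.pi/2+yaw)
E
```

```text
[-0.206   0.1008 -1.8072] [-0.0799  0.0825]
at [0.504  0.2006 0.0275] psi 1.5147 w 0.038518611210131184 clk 36.1833 -> shift [ 0.0676 -0.0069 -0.0051] rz -0.002
```

Emit:
step_arm:
  targets: "-1 0.005 -0.003 0 0 0 -0.001; -1 0.025 -0.004 0 0 0 -0.001; -1 0.05 -0.005 0 0 0 -0.001; -1 0.068 -0.006 0 0 0 -0.001; -1 0.068 -0.006 -0.005 0 0 -0.001; -1 0.068 -0.006 -0.005 0 0 -0.001; 0.15 0.068 -0.006 -0.005 0 0 -0.001; 0.15 0.068 -0.006 -0.005 0 0 -0.001; 0.15 0.068 -0.006 -0.005 0 0 -0.001; 0.15 0.068 -0.006 -0.005 0 0 -0.001"

```text
clock: 37.02
eef_pos: [0.5371, 0.1975, 0.0243]
tool_rot: [0.028, 1.0, 0.0, 0.0]
ft_force: [-0.3, 0.8, -0.5]
grip_width: 0.0491
grasp_force: 0.0
```

Emit:
step_arm:
  targets: "0.15 0 0 0.06 0 0 0; 0.15 0 0 0.12 0 0 0; 0.15 -0.05 0.003 0.12 0 0 0; -1 -0.12 0.007 0.12 0 0 0; -1 -0.12 0.007 0.12 0 0 0; -1 -0.12 0.007 0.12 0 0 0; -1 -0.12 0.007 0.12 0 0 0"

```text
clock: 37.6
eef_pos: [0.4777, 0.2012, 0.0846]
tool_rot: [0.028, 1.0, 0.0, 0.001]
ft_force: [0.6, -0.5, 0.7]
grip_width: 0.0012
grasp_force: 0.0
```

```bash
python3 - <<'E'
from h import *
o=bot.get_obs(); print(w2d(o['eef_pos']))
plan([*d2w(-.1,.081),.025],np.pi/2+yaw);plan([*d2w(.011,.081),.025],np.pi/2+yaw)
E
```

```text
[-0.1063  0.0815]
at [0.4777 0.2012 0.0846] psi 1.5144 w 0.0012214989585855023 clk 37.6 -> shift [ 0.0125 -0.0018 -0.1193] rz -0.001
at [0.4777 0.2012 0.0846] psi 1.5144 w 0.0012214989585855023 clk 37.6 -> shift [ 0.2342 -0.0146 -0.1193] rz -0.001
```

Emit:
step_arm:
  targets: "-1 0.005 -0.001 -0.06 0 0 0; -1 0.005 -0.001 -0.12 0 0 0; -1 0.005 -0.001 -0.12 0 0 0; -1 0.035 -0.003 -0.12 0 0 0; -1 0.065 -0.005 -0.12 0 0 0; -1 0.095 -0.007 -0.12 0 0 0; -1 0.125 -0.008 -0.12 0 0 0; -1 0.155 -0.01 -0.12 0 0 0; -1 0.18 -0.012 -0.12 0 0 0; -1 0.2 -0.013 -0.12 0 0 0"

```text
clock: 38.43
eef_pos: [0.5795, 0.1944, 0.0254]
tool_rot: [0.029, 1.0, 0.0, 0.001]
ft_force: [-1.5, -0.2, 1.4]
grip_width: 0.0001
grasp_force: 0.7
```

Emit:
step_arm:
  targets: "-1 0.01 -0.001 0 0 0 0; -1 0.02 -0.001 0 0 0 0; -1 0.028 -0.002 0 0 0 0; -1 0.036 -0.002 0 0 0 0; -1 0.041 -0.002 0 0 0 0; -1 0.041 -0.002 0 0 0 0"

```text
clock: 38.93
eef_pos: [0.5949, 0.1934, 0.0241]
tool_rot: [0.028, 1.0, -0.0, -0.003]
ft_force: [-7.0, -0.3, 6.0]
grip_width: -0.0004
grasp_force: 3.7
```

```bash
python3 - <<'E'
from h import *
o=bot.get_obs(); print(w2d(o['eef_pos']),o['eef_pos'],o['ft_force'])
E
```

```text
[0.0112 0.0804] [0.5949 0.1934 0.0241] [-7.02   -0.312   5.9628]
```

All four are home, each stopping at pusher x ≈ 11.3 mm with 6–7 N. Now go over the bar on the roof, turning the tool to grip its tab.

Emit:
step_arm:
  targets: "-1 -0.05 0.003 0 0 0 0; -1 -0.06 0.003 0.08 0 0 0; -1 -0.06 0.003 0.16 0 0 0; -1 -0.06 0.003 0.24 0 0 0; -1 -0.06 0.003 0.32 0 0 -0.15; -0.3 -0.06 -0.03 0.36 0 0 -0.3; -0.3 -0.03 -0.06 0.36 0 0 -0.45; -0.3 0 -0.09 0.36 0 0 -0.6; -0.3 0.03 -0.12 0.36 0 0 -0.75; -0.3 0.06 -0.15 0.36 0 0 -0.9"

```text
clock: 39.77
eef_pos: [0.6285, 0.1178, 0.2049]
tool_rot: [0.375, 0.927, 0.0, 0.001]
ft_force: [0.4, 0.2, 0.4]
grip_width: 0.03
grasp_force: 0.0
```

Emit:
step_arm:
  targets: "-0.3 0.03 -0.01 0 0 0 -0.15; -0.3 0.06 -0.01 0 0 0 -0.3; -0.3 0.08 -0.01 0 0 0 -0.45; -0.3 0.08 -0.01 0 0 0 -0.6; -0.3 0.08 -0.01 0 0 0 -0.75; -0.3 0.08 -0.01 0 0 0 -0.9; -0.3 0.08 -0.01 0 0 0 -1; -0.3 0.08 -0.01 0 0 0 -1; -0.3 0.08 -0.01 0 0 0 -1"

```text
clock: 40.52
eef_pos: [0.6679, 0.1134, 0.2042]
tool_rot: [0.699, 0.715, 0.0, 0.0]
ft_force: [0.8, 0.5, -0.3]
grip_width: 0.0296
grasp_force: 0.0
```

```bash
python3 - <<'E'
from h import *
plan([*d2w(.089,.0005),.094],yaw)
im,i=grab('wrist')
for sx in(-1,1):
  for sy in(-1,1):
    q=proj(np.r_[d2w(.089+sx*.004,.0005+sy*.015),.103],i)[0]; cv2.circle(im,tuple(np.round(q).astype(int)),1,(0,0,255),-1)
s,_=grab('scene')
cv2.imwrite('pics/w11.png',np.hstack([cv2.resize(im[:,64:448],(400,400)),cv2.resize(s[135:255,232:352],(400,400),interpolation=cv2.INTER_CUBIC)]))
E
```

```text
at [0.6679 0.1134 0.2042] psi 0.0238 w 0.02963552878195563 clk 40.5167 -> shift [ 0.0002 -0.0087 -0.2204] rz -0.104
```

View pics/w11.png

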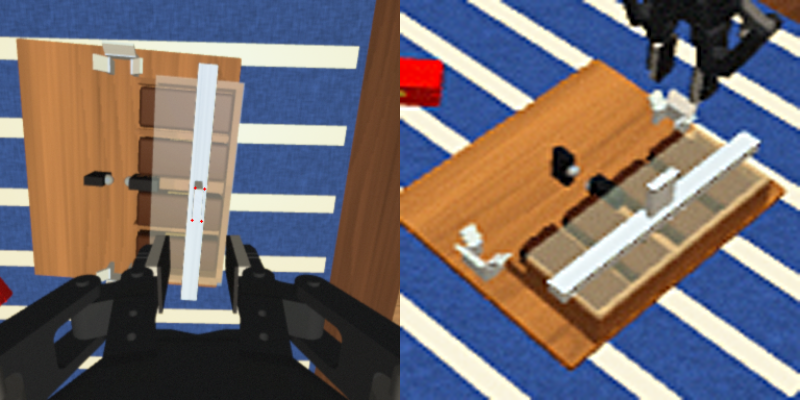

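All four cases lie in their lanes under the glass with near ends level, and the bar stands on the roof with the predicted tab corners (197,205) on it. Grip the tab.

Emit:
step_arm:
  targets: "-0.3 0 -0.008 0 0 0 -0.104; -0.3 0 -0.008 -0.06 0 0 -0.104; -0.3 0 -0.008 -0.12 0 0 -0.104; -0.3 0 -0.008 -0.17 0 0 -0.104; -0.3 0 -0.008 -0.2 0 0 -0.104; -0.3 0 -0.008 -0.2 0 0 -0.104"

```text
clock: 41.12
eef_pos: [0.6646, 0.1089, 0.0992]
tool_rot: [0.728, 0.686, -0.004, -0.002]
ft_force: [-0.5, 0.4, -0.3]
grip_width: 0.0301
grasp_force: 0.0
```

```bash
python3 - <<'E'
from h import *
plan([*d2w(.089,.0005),.090],yaw)
E
```

```text
at [0.6646 0.1089 0.0992] psi -0.059 w 0.030110995236801316 clk 41.1167 -> shift [ 0.0067  0.0004 -0.0183] rz 0.002
```

Emit:
step_arm:
  targets: "-0.3 0.004 0 -0.01 0 0 0; -0.3 0.004 0 -0.018 0 0 0; -0.3 0.004 0 -0.018 0 0 0; -1 0.004 0 -0.018 0 0 0; -1 0.004 0 -0.018 0 0 0; -1 0.004 0 -0.018 0 0 0; -1 0.004 0 -0.018 0 0 0; -1 0.004 0 -0.018 0 0 0; -1 0.004 0 -0.018 0 0 0; -1 0.004 0 -0.018 0 0 0"

```text
clock: 41.95
eef_pos: [0.6704, 0.1095, 0.0965]
tool_rot: [0.728, 0.686, 0.001, 0.001]
ft_force: [-1.3, 0.2, 5.4]
grip_width: 0.0058
grasp_force: 60.0
```

```bash
python3 - <<'E'
from h import *
o=bot.get_obs(); print(o['grasp_force'],o['ft_force'],w2d(o['eef_pos']))
plan([*d2w(0.089,.0005),.125],yaw)
E
```

```text
59.97440569102764 [-1.3124  0.1966  5.4491] [0.0914 0.0011]
at [0.6704 0.1095 0.0965] psi -0.06 w 0.005774242345460136 clk 41.95 -> shift [-0.0049 -0.0009  0.057 ] rz 0.003
```

Emit:
step_arm:
  targets: "-0.65 0 0 0 0 0 0; -0.65 0 0 0 0 0 0; -0.65 0 0 -0.006 0 0 0; -0.65 0 0 -0.006 0 0 0; -0.65 0 0 -0.006 0 0 0; -1 0 0 -0.006 0 0 0; -1 0 0 -0.006 0 0 0; -1 0 0 -0.006 0 0 0; -1 0 0 -0.006 0 0 0; -1 0 0 -0.006 0 0 0"

```text
clock: 42.78
eef_pos: [0.6697, 0.1094, 0.0919]
tool_rot: [0.728, 0.686, -0.0, -0.0]
ft_force: [-0.0, -0.4, -1.1]
grip_width: 0.0059
grasp_force: 60.8
```

Emit:
step_arm:
  targets: "-1 0 0 0.02 0 0 0; -1 0 0 0.05 0 0 0; -1 0 0 0.07 0 0 0; -1 -0.04 0.0025 0.07 0 0 0; -1 -0.08 0.005 0.07 0 0 0; -1 -0.12 0.007 0.07 0 0 0; -1 -0.16 0.009 0.07 0 0 0; -1 -0.178 0.01 0.07 0 0 0; -1 -0.178 0.01 0.07 0 0 0; -1 -0.178 0.01 0.07 0 0 0"

```text
clock: 43.62
eef_pos: [0.5815, 0.1146, 0.1284]
tool_rot: [0.728, 0.686, 0.001, 0.001]
ft_force: [0.8, 0.7, -1.7]
grip_width: 0.0061
grasp_force: 60.8
```

```bash
python3 - <<'E'
from h import *
o=bot.get_obs(); print(o['grasp_force'],o['grip_width'],o['ft_force'],w2d(o['eef_pos']))
plan([*d2w(0.0014,.0015),.089],yaw)
im,i=grab('wrist')
# bar long axis / position: bright low-saturation pixels, top face z = eef_z-.040+.014
z=o['eef_pos'][2]-.026
h=cv2.cvtColor(im,cv2.COLOR_BGR2HSV); m=(h[...,1]<70)&(h[...,2]>170); m[200:]=0
P=[]
for r in range(0,200):
    c=np.where(m[r,200:310])[0]
    if len(c)>8: P.append((200+(c[0]+c[-1])/2,r,len(c)))
P=np.array(P); q=cast(P[:,:2],i,z); d=np.array([w2d(a) for a in q]); print(len(P)); print(np.c_[P[::20],d[::20]])
k=np.polyfit(d[:,1],d[:,0],1); print('x at y: slope,x0',k)
E
```

```text
60.82273006439209 0.006104355597289338 [ 0.8007  0.6613 -1.6983] [0.0023 0.001 ]
at [0.5815 0.1146 0.1284] psi -0.0599 w 0.006104355597289338 clk 43.6167 -> shift [-0.0018  0.001  -0.0789] rz 0.003
188
[[251.5     12.      28.       0.0012   0.1221]
 [250.      32.      38.       0.0003   0.1125]
 [250.5     52.      63.       0.0005   0.1025]
 [252.5     72.      32.       0.0016   0.0922]
 [253.      92.      31.       0.0019   0.0815]
 [252.5    112.      30.       0.0016   0.0704]
 [252.5    132.      30.       0.0015   0.0588]
 [253.     152.      29.       0.0018   0.0468]
 [253.     172.      29.       0.0018   0.0344]
 [252.5    192.      28.       0.0014   0.0214]]
x at y: slope,x0 [0.003  0.0019]
```

Emit:
step_arm:
  targets: "-1 -0.002 0.001 -0.03 0 0 0.003; -1 -0.002 0.001 -0.06 0 0 0.003; -1 -0.002 0.001 -0.079 0 0 0.003; -1 -0.002 0.001 -0.079 0 0 0.003; -1 -0.002 0.001 -0.079 0 0 0.003"

```text
clock: 44.08
eef_pos: [0.58, 0.1147, 0.087]
tool_rot: [0.727, 0.686, -0.001, -0.0]
ft_force: [-0.0, 0.3, -1.1]
grip_width: 0.0062
grasp_force: 60.8
```

```bash
python3 - <<'E'
from h import *
o=bot.get_obs(); print(o['grasp_force'],o['ft_force'],w2d(o['eef_pos']))
plan([*d2w(0.0011,.0015),.050],yaw)
E
```

```text
60.76646089553833 [-0.0317  0.3343 -1.1255] [0.0008 0.0011]
at [0.58   0.1147 0.087 ] psi -0.0581 w 0.006201139944144863 clk 44.0833 -> shift [ 0.0006  0.0009 -0.074 ] rz 0.001
```

Emit:
step_arm:
  targets: "-1 0.001 0.001 -0.01 0 0 0; -1 0.001 0.001 -0.02 0 0 0; -1 0.001 0.001 -0.03 0 0 0; -1 0.001 0.001 -0.04 0 0 0; -1 0.001 0.001 -0.048 0 0 0; -1 0.001 0.001 -0.056 0 0 0; -1 0.001 0.001 -0.062 0 0 0; -1 0.001 0.001 -0.068 0 0 0; -1 0.001 0.001 -0.074 0 0 0; -1 0.001 0.001 -0.074 0 0 0"

```text
clock: 44.92
eef_pos: [0.5799, 0.1153, 0.0497]
tool_rot: [0.727, 0.686, -0.0, -0.0]
ft_force: [0.5, -0.1, -0.6]
grip_width: 0.0061
grasp_force: 60.8
```

Emit:
step_arm:
  targets: "-1 0 0 -0.004 0 0 0; -1 0 0 -0.006 0 0 0; -1 0 0 -0.006 0 0 0; -1 0 0 -0.006 0 0 0"

```text
clock: 45.25
eef_pos: [0.5805, 0.1153, 0.0495]
tool_rot: [0.727, 0.686, 0.0, 0.0]
ft_force: [-3.9, -1.4, 9.2]
grip_width: 0.0061
grasp_force: 62.4
```

Emit:
step_arm:
  targets: "-1 0 0 0.006 0 0 0; -0.5 0 0 0.006 0 0 0; -0.4 0 0 0.006 0 0 0; -0.4 0 0 0.006 0 0 0; -0.4 0 0 0.05 0 0 0; -0.4 0 0 0.12 0 0 0; -0.4 0 0 0.2 0 0 0; -0.4 0 0 0.2 0 0 0; -0.4 0 0 0.2 0 0 0"

```text
clock: 46.0
eef_pos: [0.5829, 0.1159, 0.151]
tool_rot: [0.727, 0.686, 0.003, 0.002]
ft_force: [-0.1, -0.7, -0.5]
grip_width: 0.0255
grasp_force: 0.0
```

```bash
python3 - <<'E'
from h import *
o=bot.get_obs(); print(o['clock'],o['eef_pos'],o['ft_force'])
im,i=grab('wrist')
for a in [(-.004,-.015,.061),(.004,-.015,.061),(-.004,.015,.061),(.004,.015,.061),(-.009,.122,.024),(.009,.122,.024)]:
    q=proj(np.r_[d2w(*a[:2]),a[2]],i)[0]; cv2.circle(im,tuple(np.round(q).astype(int)),1,(0,0,255),-1)
s,j=grab('scene'); 
for a in [(0,.015,.061),(0,-.015,.061),(0,.122,.024),(0,-.122,.024)]:
    q=proj(np.r_[d2w(*a[:2]),a[2]],j)[0]; cv2.circle(s,tuple(np.round(q).astype(int)),0,(0,0,255),-1)
cv2.imwrite('pics/fin.png',np.hstack([cv2.resize(im[:,64:448],(400,400)),cv2.resize(s[135:255,232:352],(400,400),interpolation=cv2.INTER_CUBIC)]))
E
```

```text
46.0 [0.5829 0.1159 0.151 ] [-0.1392 -0.7209 -0.4713]
```

View pics/fin.png

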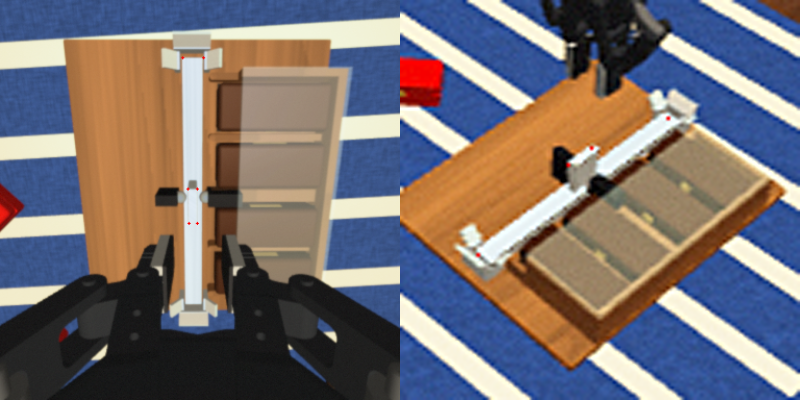

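The bar is seated in both end guides under the balls: the predicted seated points match at (193,190) and on both bar ends. The four cases are home and the gripper is clear, so I'm handing in.

```bash
python3 -c "
from workcell import bot
print(bot.job_done())"
```

```text
the job is handed in; nothing more can be done
None
```

I handed the job in at about 46 s: all four brown cases are home in their lanes and the stop bar is seated back under its catch. The mirror, spray bottle and spectacles were never touched. The hand-in gave no verdict, so this rests on my own force readings and camera checks.

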